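# Lock the piston keeper bar with its wing nut

## Robot

A 7-joint arm with a two-finger parallel gripper is mounted at the origin on the work surface. World frame = base frame: x ahead of the robot, y to its left, z up, the work surface at z = 0. Lengths are in m, angles in rad, forces in N, time in s.
With the tool pointing down it reaches from about 0.425 to 0.925 m from the base axis. Payload 6.8 kg.
Tool frame: the origin (TCP) lies between the finger pads; the fingertips stand 8 mm ahead of it and the grasp point (between the pads) lies 11 mm behind it (bot.tips_ahead is the distance from the TCP to the fingertips, in m); z points along the fingers, y is the direction in which the jaws open and shut (so a half turn about z gives the same grasp; the last joint's range is limited). The gripper opens to 85 mm and grips with 20 to 120 N. Pads are 22 mm wide; open, the fingers measure 114 mm over their backs; the gripper's body (76 mm by 85 mm) begins 54 mm behind the grasp point. The pads swing forward as they close: fully open they stand 13 mm farther back than shut.
Start: joints at [-1.259, 0.477, 0.022, 1.555, -0.011, 1.109, -0.083], TCP at [0.275, 0.616, 0.239] pointing down, gripper open.
Joint ranges: [-2.96, 2.96], [-0.34, 2.1], [-1.41, 1.46], [0.24, 2.44], [-1.37, 4.51], [0.17, 1.92], [-2.96, 2.96]. Speed limits (rad/s): [2.39, 2.39, 3.14, 3.14, 3.14, 3.14, 3.14].

## Interface

Orientations are given as a rotation vector (axis times angle).
In Python, from plant import bot gives the robot as it stands. The module is installed in compiled form; this text tells all that it offers.
- The arm moves only by the tool drive_tool, never from a script. Its argument "moves" is a list of rows, each an object of numbers: "x", "y", "z": the shift along the tool's x, y, z in units of 0.4 m (1.0 is 0.4 m); "rx", "ry", "rz": the turn, a rotation vector about the tool's x, y, z in units of 0.5 rad (1.0 is 0.5 rad). In form: [{"x": .., "y": .., "z": .., "rx": .., "ry": .., "rz": ..}, ...]. A call has 1 to 12 rows; each row is the pose to reach, as a shift and turn from the pose commanded when the call began, along the tool's axes at that moment; what a row does not reach only later rows make up. A row lasts 1/12 s, in which the tool goes at most 41.7 mm and 7.16 degrees, less where a joint would pass 70% of its speed; a pose out of reach is approached as far as the arm can. A call with a number of a shift or a turn outside -1 to 1 is refused whole. A call with a gripper value outside its range is refused whole. "hand" is the opening, from 0 (shut) to 1 (fully open), set as the call begins (left out, the last holds). The fingers move at their own pace and stop on an object; "force" is the grip in N (left out, the last holds). Time passes only in rows, so rows that repeat a pose let the fingers close. It gives the time, the measured TCP pose, the force and the opening at its end, in the units of the state.
- bot.read_state(): the state, without advancing time (a new reading comes with each control period).
- bot.read_camera(name): name is "side" or "top"; returns a dict with "frame" (400x640x3 uint8, red, green, blue), "range_z" (400x640 float32, m along the optical axis (not along the pixel's ray), 0 where there is no reading), "vfov" (degrees; the focal length in pixels is half the picture's height over the tangent of half this angle, whatever the lens; pixels are square), "cx", "cy" (the principal point, pixels), "extrinsics" (4x4, takes a point from world to camera coordinates). Camera axes: x right, y up, looking along -z (the intrinsics and any distortion apply to the point x, -y, -z); pixel columns grow to the right and rows downward; lengths in m; the calibration is good to about 2 mm. A picture is of the moment at which its call begins.
- bot.hand_in(): hands the job in, once; it reports no verdict.
The state is a dict: "time": time; "joint_pos": joint angles; "dq": joint speeds; "tau": joint torques, N m; "eef_pos": TCP position; "ee_rot": TCP orientation; "force": force on the tool from outside, world axes, zero at the start; "moment": the same for the moment, N m; "grip_width": finger opening in m.
Only numpy, scipy, OpenCV 4.12 (cv2) and the standard library are available. Lean on these libraries where they do the work, as an engineer would, in place of code of your own. Each camera call takes 0.05 s, during which the arm holds its last target.

## Task

Swing the steel keeper bar across the piston by its red knob until its slot is fully home against the threaded stud, then run the black wing nut down clockwise until it holds the bar finger-tight: properly snug, not cranked down hard. The gauge post beside the nut lets you turn it only in short arcs: do not strain against the post, do not touch the freshly marked piston in the fixture, and leave the other things on the desk where they are.

Things in the scene. Friction and masses are not known exactly. Their poses are not given: they have to be found in the camera images.
- fixture: Piston checking fixture: grey base plate 150 x 250 x 12 mm on 3 mm feet, fixed to the desk. Origin on the desk under the centre of the black nest that holds the piston; z up. The plate reaches from y = -110 to +140 mm. Pivot pillar of the keeper bar at (0, -75) mm, stud pillar at (0, +75) mm; both are up to 26 mm thick at the foot and end at z = 79 mm, where the bar lies on them.
- gauge_post: Bright upright indicator post with a brass cap, 12 mm in diameter (cap 13.6 mm), fixed to the fixture; top 140 mm above the desk. Origin at its foot, at (0, 109, 15) mm in the fixture's frame: its axis stands 34 mm from the nut's, on the +y side. Fingers 22 mm wide beside the nut meet it within about 32 degrees of the line from nut to post; across that line, along the fixture's x, there is room.
- keeper: Keeper bar of flat steel 28 x 8 mm, hinged about a vertical axis. Origin on the hinge axis at its underside, 79 mm above the desk (bar top 87 mm, piston crown 77 mm); y points along the bar to its slotted end, 168 mm away. Home, its axes are parallel to the fixture's. It starts swung out 0.45 to 0.8 rad counter-clockwise (seen from above) and closes clockwise against a hard stop, slot on stud.
- knob (a point): Middle of the upright red grip knob on the keeper bar: 16 mm in diameter, 34 mm tall (87 to 121 mm above the desk); this point is 105 mm from the hinge axis, 104 mm above the desk. With the bar home the knob is 45 mm from the nut's axis. The hinge is slightly stiff: about 1 N at the knob moves the bar, and it stays where it is left.
- slot (a point): Centre of the slot at the end of the keeper bar, mid-thickness, 150 mm from the hinge axis. Home means that it lies on the stud's axis.
- stud_axis (a point): Axis of the threaded stud at the top of its pillar, 79 mm above the desk: the point of the fixture on which the slot must come to lie.
- wing_nut: Black two-winged nut on the stud, steel flange 30 mm in diameter. Origin on its axis at the flange's underside, about 90 mm above the desk. The wings lie along its x axis as one straight blade 40 mm long (20 mm either side of the axis), 14 mm thick, 11 to 36 mm above the origin, with flat sides and ends: it can be pinched across the blade (14 mm) or over its ends (40 mm). Round boss below, 24 mm in diameter.
- set_piston: Aluminium race piston 102 mm in diameter, 62 mm tall, standing in the fixture's nest under the keeper bar, its crown freshly inked. Origin under its centre. Not to be touched.
- spare_piston: Second piston, same size, standing loose on the desk. Origin under its centre.
- wrist_pin: Steel piston pin standing on end, 23 mm in diameter, 58 mm tall. Origin under its centre.
- marker: White and black marker pen lying on the desk along its x axis, 130 mm long, 16 mm thick. Origin under its middle.
- dial_gauge: Dial indicator lying on its back, case 57 mm in diameter, 20 mm high, stem along its y axis to 78 mm. Origin under the case's centre.
- wings (a point): Middle of the wing nut's blade, on its axis, 24 mm above the flange's underside. At the start the nut stands at any angle, its flange an unknown 0.8 to 1.5 mm above its washer. Clockwise from above tightens, 3 mm a turn. Friction is 0.12 N m; once it meets the washer about 1.4 N m per rad is added. Finger-tight is 0.4 to 0.7 N m, 1 N m is too much. Let go, it springs back a few degrees and stays tight.
- washer: Dark steel spring washer round the stud, 26 mm in diameter, 1.8 mm thick, its underside at the height of the bar's top (87 mm above the desk): the bar's slotted end slides in beneath it, the nut comes down on it. Origin on the axis at its underside.

How it is judged:
On the way, in this order (a step that is already met when the one before it is completed fails the run):
1. the keeper bar's slot is home on the stud (within 3 mm) (horizontal distance between slot and stud_axis below 0.003 m), for 0.2 s.
2. the wing nut bears on its washer and the bar finger-tight, with more than 22 N (contact force between wing_nut and washer above 22 N), for 0.2 s.
At the end, for the whole second after the job is handed in: The slot of the keeper bar lies within 3 mm of the stud's axis, the wing nut, once finger-tight, has stayed tight (it still bears on its washer with over 5 N after it is let go), and bar and nut are at rest (horizontal distance between slot and stud_axis below 0.003 m and contact force between wing_nut and washer above 5 N and angular speed of each of wing_nut, keeper below 0.05 rad/s); the robot touches nothing.
It fails at once if the nut is overtightened: it bears on its washer with more than 85 N (contact force between wing_nut and washer above 85 N).
It fails at once if the robot strains against the gauge post with more than 15 N (contact force between any of the fingers, the arm and gauge_post above 15 N).
It fails at once if the robot touches the piston in the fixture (over 1 N) (contact force between any of the fingers, the arm and set_piston above 1 N).
It fails at once if the piston in the fixture is shifted by more than 5 mm (distance of set_piston from where it was at the start of the episode above 0.005 m).
It fails at once if one of the other things on the desk is moved by more than 10 mm (distance of any of spare_piston, wrist_pin, marker, dial_gauge from where it was at the start of the episode above 0.01 m).
It also fails if it takes over 67 s, if anything falls off the work surface, if the arm or the gripper's body presses on something with over 40 N, if the wrist force passes 120 N, or if a joint passes its speed limit or range.

## Working session

There is one attempt and no reset: what is moved stays moved. The work goes in short steps, Python scripts to look and compute and a tool call to move; the robot and the scene stay as the last step left them, time stands still between calls to the robot, and variables do not carry over. Pictures are saved under pics/ and viewed, and the job is handed in when it is done.

Besides the shell and the picture viewer there is one more tool, called as name(argument=value, ...), one argument or row to a line, values as JSON. drive_tool: Moves the arm, as the interface text tells. Shifts and turns lie within -1 to 1; 1 stands for 0.4 m of shift or 0.5 rad of turn. Its arguments: {"type":"object","properties":{"moves":{"type":"array"},"hand":{"type":"number"},"force":{"type":"number"}},"required":["moves"]}

```bash
mkdir -p pics; cat > h.py <<'E'
import numpy as np, cv2
from plant import bot
def cam(n):
    d=bot.read_camera(n); return d
def save(d,name): cv2.imwrite('pics/'+name, cv2.cvtColor(d['frame'],cv2.COLOR_RGB2BGR))
def f(d): return d['frame'].shape[0]/2/np.tan(np.radians(d['vfov'])/2)
def world(d,u,v,z):  # depth
    F=f(d); p=np.stack([(u-d['cx'])*z/F,-(v-d['cy'])*z/F,-z,np.ones_like(z)],-1)
    return (p@np.linalg.inv(d['extrinsics']).T)[...,:3]
def plane(d,u,v,h):
    F=f(d);E=np.linalg.inv(d['extrinsics']);r=E[:3,:3]@np.array([(u-d['cx'])/F,-(v-d['cy'])/F,-1]);c=E[:3,3]
    return c+r*(h-c[2])/r[2]
def proj(d,p):
    q=d['extrinsics']@np.append(p,1);F=f(d);return d['cx']+F*q[0]/-q[2], d['cy']-F*q[1]/-q[2]
E
python3 - <<'E'
from h import *
for n in('top','side'):
    d=cam(n);save(d,n+'0.png');print(n,d['vfov'],d['cx'],d['cy'],np.linalg.inv(d['extrinsics']).round(3),[k for k in d],(d['range_z']>0).mean())
    np.savez(n+'0.npz',**{k:v for k,v in d.items()})
print(bot.read_state())
E
```

```text
top 51.65932490854905 315.2087371160972 201.62068212010388 [[-0.017  0.996 -0.089  0.432]
 [-0.999 -0.021 -0.043 -0.024]
 [-0.045  0.089  0.995  0.994]
 [ 0.     0.     0.     1.   ]] ['frame', 'range_z', 'vfov', 'cx', 'cy', 'extrinsics'] 0.9960546875
side 45.20312703164853 315.8923607941016 200.53212199929246 [[ 0.882  0.346 -0.32   0.164]
 [-0.471  0.666 -0.578 -0.659]
 [ 0.013  0.661  0.751  0.935]
 [ 0.     0.     0.     1.   ]] ['frame', 'range_z', 'vfov', 'cx', 'cy', 'extrinsics'] 0.99598046875
{'time': 0.1, 'joint_pos': array([-1.25908866,  0.47777525,  0.02235354,  1.55633789, -0.01148852,
        1.10933209, -0.08309997]), 'dq': array([-1.83845630e-03, -1.77061815e-03,  6.78983326e-06, -3.94537212e-03,
        9.13799476e-04, -2.58573366e-04, -8.03897896e-04]), 'tau': array([ 4.89784550e-03, -5.97760105e+01,  1.61383934e+00, -2.81954420e+01,
        1.27958728e-02,  5.02384908e-03, -1.72630183e-05]), 'eef_pos': array([0.27492393, 0.61589855, 0.23839059]), 'ee_rot': array([-6.54530812e-01, -3.07242809e+00,  2.68634408e-03]), 'force': array([-0.01065295,  0.64025141, -0.10610619]), 'moment': array([ 0.00821267, -0.02055099, -0.02005833]), 'grip_width': 0.08535614952051239}
```

View pics/top0.png

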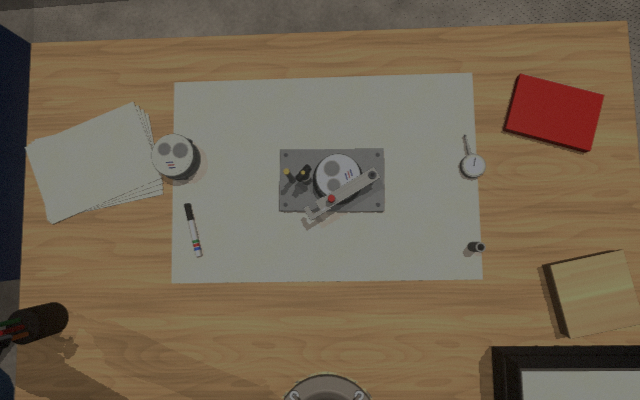

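View pics/side0.png

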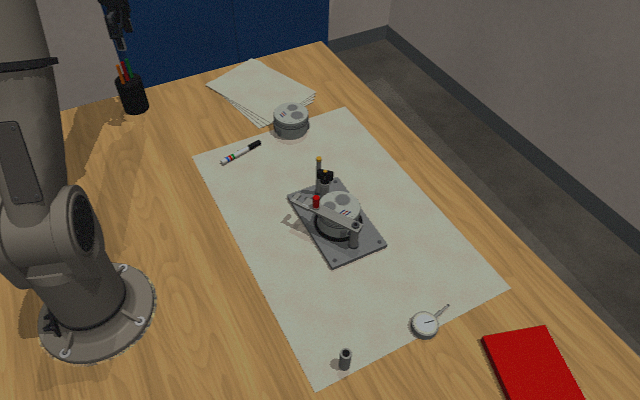

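The top view shows the fixture at about (331,180), the red knob at (331,198), the nut at (304,174) and the post at (287,172). The bar is swung toward the robot. Next I zoom in.

```bash
python3 - <<'E'
import cv2
a=cv2.imread('pics/top0.png')[135:235,265:395];cv2.imwrite('pics/t0z.png',cv2.resize(a,None,fx=6,fy=6,interpolation=cv2.INTER_CUBIC))
a=cv2.imread('pics/side0.png')[145:275,270:400];cv2.imwrite('pics/s0z.png',cv2.resize(a,None,fx=4.6,fy=4.6,interpolation=cv2.INTER_CUBIC))
E
```

```text
(no output)
```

View pics/t0z.png

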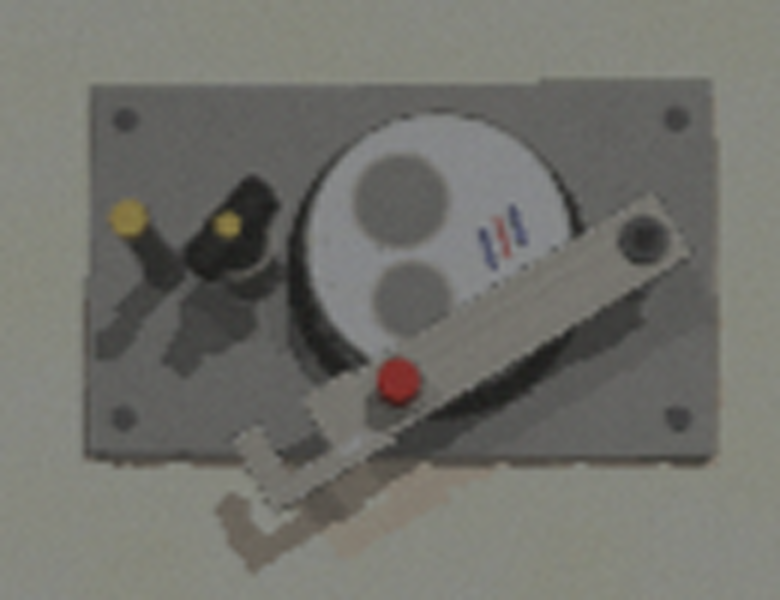

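View pics/s0z.png

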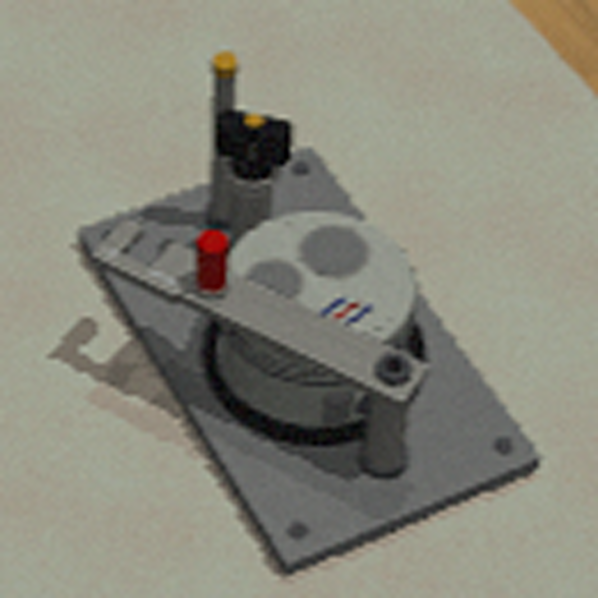

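```bash
cat > m.py <<'E'
from h import *
def load(n): return dict(np.load(n+'.npz'))
def tri(a,ua,b,ub):
    A=[];B=[]
    for d,u in((a,ua),(b,ub)):
        p=plane(d,*u,0.);q=plane(d,*u,.2);r=(q-p)/np.linalg.norm(q-p);M=np.eye(3)-np.outer(r,r);A.append(M);B.append(M@p)
    x=np.linalg.solve(sum(A),sum(B));return x,[np.linalg.norm(M@x-c)for M,c in zip(A,B)][0]
E
python3 - <<'E'
from m import *
t=load('top0');s=load('side0')
def hsv(d):return cv2.cvtColor(d['frame'],cv2.COLOR_RGB2HSV)
def blobs(d,lo,hi,box):
    m=cv2.inRange(hsv(d),lo,hi);k=np.zeros_like(m);x0,x1,y0,y1=box;k[y0:y1,x0:x1]=m[y0:y1,x0:x1]
    n,l,st,c=cv2.connectedComponentsWithStats(k);return [(st[i].tolist(),c[i].round(1).tolist()) for i in range(1,n) if st[i][4]>3]
tb=(265,395,135,235);sb=(270,400,145,275)
for nm,lo,hi in(('gold',(18,110,70),(32,255,255)),('red',(0,150,60),(6,255,255)),('black',(0,0,0),(180,255,38))):
    print(nm,'top',blobs(t,lo,hi,tb));print(nm,'side',blobs(s,lo,hi,sb))
T=lambda u,v:(265+u/6,135+v/6);S=lambda u,v:(270+u/4.6,145+v/4.6)
for nm,a,b,h in(('post',(128,218),(225,62),.14),('stud',(228,223),(255,120),.13),('knob',(399,382),(212,240),.121),('pivot',(643,240),(393,368),.09)):
    print(nm,tri(t,T(*a),s,S(*b)),plane(t,*T(*a),h),plane(s,*S(*b),h))
for c in((125,120),(676,118),(124,418),(678,418)):print(plane(t,*T(*c),.015))
for c in((301,168),(503,446),(298,530)):print('s',plane(s,*S(*c),.015))
E
```

```text
gold top [([284, 169, 5, 5, 21], [286.0, 171.0]), ([301, 171, 4, 3, 12], [302.5, 172.0])]
gold side [([382, 145, 18, 11, 60], [390.7, 149.2]), ([394, 146, 4, 3, 6], [395.3, 147.2]), ([316, 156, 5, 6, 23], [318.4, 158.7]), ([398, 157, 2, 4, 6], [398.5, 158.3]), ([323, 170, 5, 3, 11], [324.7, 170.8])]
red top [([328, 195, 6, 7, 33], [330.7, 198.1])]
red side [([313, 195, 7, 13, 68], [315.6, 200.7])]
black top [([296, 169, 15, 13, 60], [303.2, 176.0]), ([313, 177, 9, 20, 44], [315.9, 187.0]), ([339, 192, 19, 12, 52], [348.9, 198.7])]
black side [([317, 169, 16, 15, 172], [324.4, 176.0]), ([314, 215, 36, 27, 179], [328.9, 233.7]), ([359, 216, 3, 7, 14], [360.1, 219.4]), ([354, 223, 3, 3, 7], [355.3, 224.0]), ([349, 247, 8, 2, 8], [352.5, 247.6])]
post (array([0.57443143, 0.07223975, 0.13514889]), np.float64(0.0002787622102090833)) [0.57336703 0.07179951 0.14      ] [0.57221068 0.06771975 0.14      ]
stud (array([0.57376547, 0.03788959, 0.12323803]), np.float64(0.00029239627369430723)) [0.57239188 0.03751739 0.13      ] [0.57063446 0.03199615 0.13      ]
knob (array([ 0.51636609, -0.02182555,  0.11898777]), np.float64(0.0005880341470104708)) [ 0.51562984 -0.02159998  0.121     ] [ 0.51605583 -0.02358992  0.121     ]
pivot (array([ 0.56953841, -0.1121673 ,  0.08730414]), np.float64(0.00017048424230685507)) [ 0.56897068 -0.11183632  0.09      ] [ 0.56841641 -0.11395574  0.09      ]
[0.63396836 0.08668716 0.015     ]
[ 0.62908426 -0.13356955  0.015     ]
[0.51374395 0.08834103 0.015     ]
[ 0.5092754  -0.13074732  0.015     ]
s [0.6334562  0.08456356 0.015     ]
s [ 0.62809317 -0.13584644  0.015     ]
s [ 0.50844754 -0.13209537  0.015     ]
```

```bash
cat > blade.py <<'E'
from m import *
def blade(d,nut=(.573,.0378),zmin=.112,vmax=60):
    v,u=np.mgrid[0:400,0:640];P=world(d,u.astype(float),v.astype(float),d['range_z'].astype(float))
    V=d['frame'].max(-1);R=np.hypot(P[...,0]-nut[0],P[...,1]-nut[1])
    m=(P[...,2]>zmin)&(P[...,2]<.15)&(R<.026)
    q=P[m];c=q[:,:2].mean(0);w,e=np.linalg.eigh(np.cov((q[:,:2]-c).T));a=np.degrees(np.arctan2(e[1,1],e[0,1]))%180
    pr=(q[:,:2]-c)@e
    print('n',m.sum(),'c',c.round(4),'zmed',np.median(q[:,2]).round(4),q[:,2].max().round(4),'blade dir deg',a.round(1),'ext',np.ptp(pr,axis=0).round(4))
    return m
E
python3 - <<'E'
from blade import *
for n in('top0','side0'):
    d=load(n)
    for z in(.1,.108,.115,.12):
        m=blade(d,zmin=z)
d=load('top0');V=d['frame'].max(-1);print(V[166:184,294:314])
E
```

```text
n 149 c [0.5723 0.0374] zmed 0.1232 0.1288 blade dir deg 138.8 ext [0.0236 0.0396]
n 130 c [0.5728 0.0378] zmed 0.1236 0.1288 blade dir deg 138.9 ext [0.0147 0.0396]
n 120 c [0.5732 0.038 ] zmed 0.1237 0.1288 blade dir deg 138.4 ext [0.0145 0.0396]
n 115 c [0.5734 0.0381] zmed 0.1238 0.1288 blade dir deg 137.3 ext [0.0145 0.0396]
n 175 c [0.5688 0.0343] zmed 0.1179 0.1402 blade dir deg 137.1 ext [0.0317 0.0399]
n 139 c [0.569  0.0349] zmed 0.1213 0.1402 blade dir deg 136.7 ext [0.0283 0.0397]
n 110 c [0.5694 0.0354] zmed 0.1229 0.1402 blade dir deg 136.8 ext [0.0283 0.0397]
n 79 c [0.5698 0.0365] zmed 0.1241 0.1402 blade dir deg 136.6 ext [0.0283 0.0384]
[[ 96  93  97  98 100  95  98  96  98  86  56  41  37  39  37  48  77  97
   95  98]
 [100  98  96  94  96  96  97  96  90  58  36  35  39  39  41  43  62  99
   96  97]
 [ 97  96  95  97  98  97  98 100  72  40  39  39  45  44  41  39  46  75
   98  99]
 [ 98  96  95  97  97  99 101  71  44  38  41  39  42  40  36  32  34  61
  100  97]
 [ 99  98  95  98 100  99  71  53  80  88  51  39  42  39  38  34  51  83
   99  93]
 [ 96  96  9
[... 393 characters left out ...]
 103 100
   84  39]
 [ 82  66  38  33  35  42  43  40  37  33  34  35  37  37  46  78 101  98
   84  44]
 [ 66  58  37  38  42  39  40  39  35  31  34  34  35  39  53  83  88  84
   83  38]
 [ 54  50  35  36  37  42  36  33  32  35  34  40  38  37  73  90  58  75
   78  36]
 [ 52  55  47  36  37  38  34  32  36  34  36  39  51  77  91  61  48  56
   60  36]
 [ 52  57  77  49  30  31  34  37  52  65  70  76  89  70  55  48  46  59
   57  37]
 [ 51  59  85  79  61  37  36  47  53  62  72  66  56  48  48  50  50  53
   56  35]
 [ 60  88  84  79  60  62  66  64  56  48  50  48  45  46  46  54  59  73
   72  39]
 [ 85  86  83  65  61  61  63  61  58  49  46  44  48  45  45  49  64  85
   78  38]]
```

Checks agree with the sizes given:

| Quantity | Measured | Given |
|---|---|---|
| Pivot to post | 184 mm | 184 mm |
| Pivot to stud | 150 mm | 150 mm |
| Knob radius | 105 mm | 105 mm |
| Blade | 40 x 14.5 mm | 40 x 14 mm |

The blade lies at 138°. I'll straddle the knob and push with the pad.

```bash
cat > go.py <<'E'
import sys
from h import *
from scipy.spatial.transform import Rotation as R
def go(x,y,z,jaw,n=1,base=None):
    s=bot.read_state();p=s['eef_pos'];Rm=R.from_rotvec(s['ee_rot']).as_matrix()
    cur=np.degrees(np.arctan2(Rm[1,1],Rm[0,1]))
    print('t',round(s['time'],2),'tcp',p.round(4),'jaw',cur.round(1),'zdir',Rm[:,2].round(3),'F',s['force'].round(2),'M',s['moment'].round(3),'w',round(s['grip_width'],4),'q',s['joint_pos'].round(2))
    a=np.radians(jaw);Y=np.array([np.cos(a),np.sin(a),0]);Z=np.array([0,0,-1.]);T=np.stack([np.cross(Y,Z),Y,Z],1)
    sh=Rm.T@(np.array([x,y,z])-p)/.4;rv=R.from_matrix(Rm.T@T).as_rotvec()/.5
    print('shift',sh.round(4),'turn',rv.round(4), 'dist',np.linalg.norm(sh)*.4)
if __name__=='__main__': go(*map(float,sys.argv[1:5]))
E
python3 go.py .516 -.022 .239 0; python3 go.py .516 -.022 .239 37
```

```text
t 0.1 tcp [0.2749 0.6159 0.2384] jaw 65.9 zdir [-0.001 -0.002 -1.   ] F [-0.01  0.64 -0.11] M [ 0.008 -0.021 -0.02 ] w 0.0854 q [-1.26  0.48  0.02  1.56 -0.01  1.11 -0.08]
shift [-1.2003e+00 -1.2106e+00  7.0000e-04] turn [-2.900e-03  2.200e-03  2.302e+00] dist 0.6819329897208073
t 0.1 tcp [0.2749 0.6159 0.2384] jaw 65.9 zdir [-0.001 -0.002 -1.   ] F [-0.01  0.64 -0.11] M [ 0.008 -0.021 -0.02 ] w 0.0854 q [-1.26  0.48  0.02  1.56 -0.01  1.11 -0.08]
shift [-1.2003e+00 -1.2106e+00  7.0000e-04] turn [-0.0033  0.0011  1.0105] dist 0.6819329897208073
```

drive_tool(
  moves=[
    {"x": -0.06, "y": -0.06, "rz": 0.1},
    {"x": -0.13, "y": -0.13, "rz": 0.23},
    {"x": -0.2, "y": -0.2, "rz": 0.36},
    {"x": -0.27, "y": -0.27, "rz": 0.5},
    {"x": -0.34, "y": -0.34, "rz": 0.64},
    {"x": -0.41, "y": -0.41, "rz": 0.78},
    {"x": -0.48, "y": -0.48, "rz": 0.9},
    {"x": -0.55, "y": -0.55, "rz": 1.0},
    {"x": -0.61, "y": -0.61, "rz": 1.0},
    {"x": -0.65, "y": -0.65, "rz": 1.0},
  ],
  hand=0.42,
  force=40,
)

```text
invalid input
```

```bash
python3 go.py .516 -.022 .239 0
```

```text
t 0.1 tcp [0.2749 0.6159 0.2384] jaw 65.9 zdir [-0.001 -0.002 -1.   ] F [-0.01  0.64 -0.11] M [ 0.008 -0.021 -0.02 ] w 0.0854 q [-1.26  0.48  0.02  1.56 -0.01  1.11 -0.08]
shift [-1.2003e+00 -1.2106e+00  7.0000e-04] turn [-2.900e-03  2.200e-03  2.302e+00] dist 0.6819329897208073
```

drive_tool(
  moves=[
    {"x": -0.06, "y": -0.06, "z": 0, "rx": 0, "ry": 0, "rz": 0.1},
    {"x": -0.13, "y": -0.13, "z": 0, "rx": 0, "ry": 0, "rz": 0.23},
    {"x": -0.2, "y": -0.2, "z": 0, "rx": 0, "ry": 0, "rz": 0.36},
    {"x": -0.27, "y": -0.27, "z": 0, "rx": 0, "ry": 0, "rz": 0.5},
    {"x": -0.34, "y": -0.34, "z": 0, "rx": 0, "ry": 0, "rz": 0.64},
    {"x": -0.41, "y": -0.41, "z": 0, "rx": 0, "ry": 0, "rz": 0.78},
    {"x": -0.48, "y": -0.48, "z": 0, "rx": 0, "ry": 0, "rz": 0.9},
    {"x": -0.55, "y": -0.55, "z": 0, "rx": 0, "ry": 0, "rz": 1.0},
    {"x": -0.61, "y": -0.61, "z": 0, "rx": 0, "ry": 0, "rz": 1.0},
    {"x": -0.65, "y": -0.65, "z": 0, "rx": 0, "ry": 0, "rz": 1.0},
  ],
  hand=0.42,
  force=40,
)

```text
time: 0.93
eef_pos: [0.4074, 0.2689, 0.2391]
ee_rot: [1.4, 2.812, -0.002]
force: [-0.1, -0.1, 0.0]
grip_width: 0.0355
```

```bash
python3 go.py .516 -.022 .239 0
```

```text
t 0.93 tcp [0.4074 0.2689 0.2391] jaw 37.1 zdir [-0.    -0.001 -1.   ] F [-0.09 -0.1   0.03] M [-0.001 -0.031  0.   ] w 0.0355 q [-0.93  0.17  0.24  2.   -0.05  0.98 -0.01]
shift [-0.7439 -0.222   0.0011] turn [-0.0013  0.002   1.2941] dist 0.3105354688050632
```

drive_tool(
  moves=[
    {"x": -0.07, "y": -0.02, "z": 0, "rx": 0, "ry": 0, "rz": 0.15},
    {"x": -0.16, "y": -0.05, "z": 0, "rx": 0, "ry": 0, "rz": 0.3},
    {"x": -0.26, "y": -0.08, "z": 0, "rx": 0, "ry": 0, "rz": 0.5},
    {"x": -0.36, "y": -0.11, "z": 0, "rx": 0, "ry": 0, "rz": 0.7},
    {"x": -0.46, "y": -0.14, "z": 0, "rx": 0, "ry": 0, "rz": 0.85},
    {"x": -0.56, "y": -0.17, "z": 0, "rx": 0, "ry": 0, "rz": 1.0},
    {"x": -0.65, "y": -0.195, "z": 0, "rx": 0, "ry": 0, "rz": 1.0},
    {"x": -0.72, "y": -0.215, "z": 0, "rx": 0, "ry": 0, "rz": 1.0},
    {"x": -0.744, "y": -0.222, "z": 0, "rx": 0, "ry": 0, "rz": 1.0},
    {"x": -0.744, "y": -0.222, "z": 0, "rx": 0, "ry": 0, "rz": 1.0},
  ],
)

```text
time: 1.77
eef_pos: [0.5165, -0.0206, 0.2392]
ee_rot: [2.053, 2.377, -0.002]
force: [0.4, 0.0, 0.4]
grip_width: 0.0359
```

```bash
python3 go.py .516 -.022 .109 0
```

```text
t 1.77 tcp [ 0.5165 -0.0206  0.2392] jaw 8.3 zdir [-0.    -0.001 -1.   ] F [0.4  0.04 0.45] M [ 0.043 -0.003 -0.007] w 0.0359 q [-0.52  0.23  0.52  1.96 -0.13  0.99  0.21]
shift [-0.0028 -0.0018  0.3254] turn [-0.0003  0.0025  0.2914] dist 0.13017488881335731
```

drive_tool(
  moves=[
    {"x": 0, "y": 0, "z": 0.06, "rx": 0, "ry": 0, "rz": 0.1},
    {"x": 0, "y": 0, "z": 0.13, "rx": 0, "ry": 0, "rz": 0.2},
    {"x": 0, "y": 0, "z": 0.2, "rx": 0, "ry": 0, "rz": 0.29},
    {"x": 0, "y": 0, "z": 0.26, "rx": 0, "ry": 0, "rz": 0.29},
    {"x": 0, "y": 0, "z": 0.3, "rx": 0, "ry": 0, "rz": 0.29},
    {"x": 0, "y": 0, "z": 0.325, "rx": 0, "ry": 0, "rz": 0.29},
    {"x": 0, "y": 0, "z": 0.325, "rx": 0, "ry": 0, "rz": 0.29},
    {"x": 0, "y": 0, "z": 0.325, "rx": 0, "ry": 0, "rz": 0.29},
  ],
)

```text
time: 2.43
eef_pos: [0.5161, -0.0165, 0.1093]
ee_rot: [-2.213, -2.229, 0.0]
force: [0.7, -1.2, 0.2]
grip_width: 0.0359
```

```bash
python3 go.py .572 -.007 .109 0;python3 - <<'E'
from h import *
for n in('top','side'):
    d=cam(n);save(d,n+'1.png');a=d['frame'][...,::-1][130:280,260:410];cv2.imwrite('pics/%s1z.png'%n,cv2.resize(a,None,fx=4,fy=4,interpolation=cv2.INTER_CUBIC))
E
```

```text
t 2.43 tcp [ 0.5161 -0.0165  0.1093] jaw 0.4 zdir [-0.001  0.    -1.   ] F [ 0.71 -1.18  0.21] M [-0.007  0.001  0.02 ] w 0.0359 q [-0.46  0.42  0.47  2.07 -0.29  0.71  0.2 ]
shift [0.0228 0.1399 0.0008] turn [-0.0014 -0.0007  0.0144] dist 0.056697314901062494
```

View pics/side1z.png

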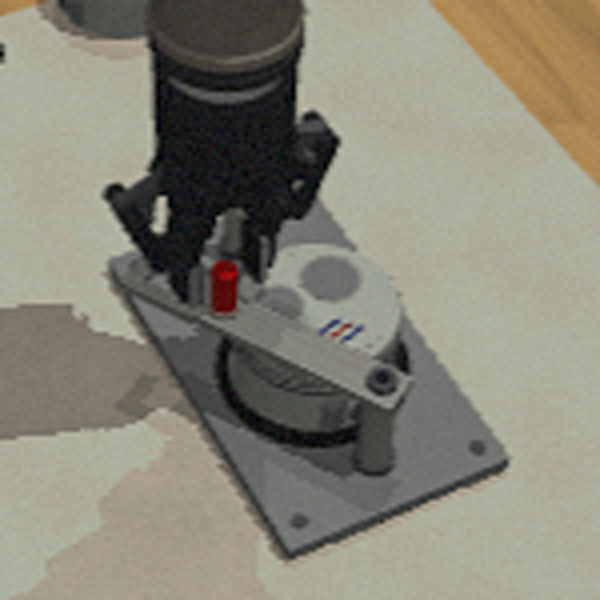

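The side view shows the knob (224,285 in the zoom) between the fingers, which are clear of the piston. Now I swing it.

drive_tool(
  moves=[
    {"x": -0.01, "y": 0.015, "z": 0, "rx": 0, "ry": 0, "rz": 0.014},
    {"x": -0.01, "y": 0.03, "z": 0, "rx": 0, "ry": 0, "rz": 0.014},
    {"x": -0.005, "y": 0.045, "z": 0, "rx": 0, "ry": 0, "rz": 0.014},
    {"x": 0.0, "y": 0.06, "z": 0, "rx": 0, "ry": 0, "rz": 0.014},
    {"x": 0.005, "y": 0.075, "z": 0, "rx": 0, "ry": 0, "rz": 0.014},
    {"x": 0.01, "y": 0.09, "z": 0, "rx": 0, "ry": 0, "rz": 0.014},
    {"x": 0.012, "y": 0.105, "z": 0, "rx": 0, "ry": 0, "rz": 0.014},
    {"x": 0.015, "y": 0.12, "z": 0, "rx": 0, "ry": 0, "rz": 0.014},
    {"x": 0.017, "y": 0.13, "z": 0, "rx": 0, "ry": 0, "rz": 0.014},
    {"x": 0.02, "y": 0.14, "z": 0, "rx": 0, "ry": 0, "rz": 0.014},
    {"x": 0.02, "y": 0.14, "z": 0, "rx": 0, "ry": 0, "rz": 0.014},
  ],
)

```text
time: 3.45
eef_pos: [0.5734, -0.0093, 0.1094]
ee_rot: [2.222, 2.219, 0.001]
force: [0.2, 0.9, 0.2]
grip_width: 0.0361
```

```bash
python3 go.py .582 -.007 .109 0
```

```text
t 3.45 tcp [ 0.5734 -0.0093  0.1094] jaw -0.1 zdir [ 0.001 -0.001 -1.   ] F [0.25 0.89 0.15] M [-0.06   0.016 -0.004] w 0.0361 q [-0.44  0.5   0.46  1.94 -0.31  0.77  0.19]
shift [0.0059 0.0215 0.001 ] turn [ 0.0027  0.0011 -0.0018] dist 0.008914536482352018
```

drive_tool(
  moves=[
    {"x": 0.0, "y": 0.005, "z": 0, "rx": 0, "ry": 0, "rz": 0},
    {"x": 0.0, "y": 0.01, "z": 0, "rx": 0, "ry": 0, "rz": 0},
    {"x": 0, "y": 0.015, "z": 0, "rx": 0, "ry": 0, "rz": 0},
    {"x": 0, "y": 0.015, "z": 0, "rx": 0, "ry": 0, "rz": 0},
  ],
)

```text
time: 3.78
eef_pos: [0.5786, -0.0092, 0.1093]
ee_rot: [2.222, 2.22, 0.0]
force: [-0.3, 0.4, 0.4]
grip_width: 0.0362
```

```bash
python3 go.py .582 -.007 .109 0
```

```text
t 3.78 tcp [ 0.5786 -0.0092  0.1093] jaw -0.1 zdir [ 0.  0. -1.] F [-0.33  0.42  0.42] M [-0.025  0.049 -0.031] w 0.0362 q [-0.44  0.51  0.46  1.93 -0.31  0.77  0.19]
shift [0.0056 0.0086 0.0009] turn [ 0.0008 -0.     -0.0021] dist 0.004110898061412601
```

drive_tool(
  moves=[
    {"x": 0.0, "y": 0.004, "z": 0, "rx": 0, "ry": 0, "rz": 0},
    {"x": 0.0, "y": 0.008, "z": 0, "rx": 0, "ry": 0, "rz": 0},
    {"x": 0, "y": 0.008, "z": 0, "rx": 0, "ry": 0, "rz": 0},
  ],
)

```text
time: 4.03
eef_pos: [0.5816, -0.0092, 0.1093]
ee_rot: [2.222, 2.22, 0.0]
force: [-0.2, -0.0, 0.2]
grip_width: 0.0358
```

```bash
python3 go.py .582 -.007 .109 0;python3 - <<'E'
from h import *
for n in('top','side'):
    d=cam(n);a=d['frame'][...,::-1][130:280,260:410];cv2.imwrite('pics/%s2z.png'%n,cv2.resize(a,None,fx=4,fy=4,interpolation=cv2.INTER_CUBIC))
E
```

```text
t 4.03 tcp [ 0.5816 -0.0092  0.1093] jaw -0.1 zdir [ 0. -0. -1.] F [-0.23 -0.01  0.24] M [0.028 0.051 0.016] w 0.0358 q [-0.44  0.52  0.46  1.92 -0.32  0.78  0.19]
shift [0.0055 0.0009 0.0007] turn [ 0.0003  0.0001 -0.0019] dist 0.002259656354564187
```

View pics/side2z.png

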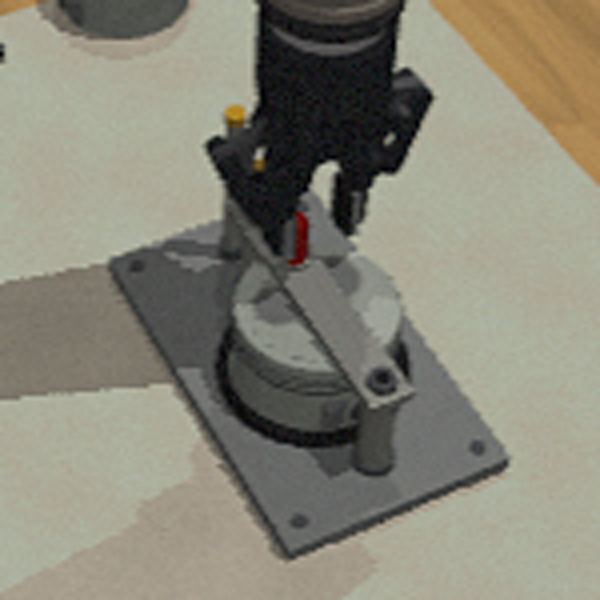

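Nearly home, with the knob against the trailing pad. I keep pushing in small steps until the force rises.

drive_tool(
  moves=[
    {"x": 0.0, "y": 0.004, "z": 0, "rx": 0, "ry": 0, "rz": 0},
    {"x": 0.0, "y": 0.004, "z": 0, "rx": 0, "ry": 0, "rz": 0},
    {"x": 0, "y": 0.004, "z": 0, "rx": 0, "ry": 0, "rz": 0},
  ],
)

```text
time: 4.38
eef_pos: [0.5818, -0.0094, 0.1091]
ee_rot: [-2.221, -2.219, 0.003]
force: [-5.2, 0.5, 4.1]
grip_width: 0.036
```

drive_tool(
  moves=[
    {"x": 0.0, "y": 0.004, "z": 0, "rx": 0, "ry": 0, "rz": 0},
    {"x": 0.0, "y": 0.004, "z": 0, "rx": 0, "ry": 0, "rz": 0},
    {"x": 0, "y": 0.004, "z": 0, "rx": 0, "ry": 0, "rz": 0},
  ],
)

```text
time: 4.63
eef_pos: [0.5819, -0.0094, 0.1088]
ee_rot: [-2.22, -2.217, 0.006]
force: [-8.8, -0.3, 6.7]
grip_width: 0.036
```

The hard stop is met at x=0.5819, and 0.582 was predicted. I back off to centre and rise, turning toward the blade.

drive_tool(
  moves=[
    {"x": 0.0, "y": -0.015, "z": 0, "rx": 0, "ry": 0, "rz": 0},
    {"x": 0.0, "y": -0.03, "z": 0, "rx": 0, "ry": 0, "rz": 0},
    {"x": 0, "y": -0.03, "z": -0.05, "rx": 0, "ry": 0, "rz": 0},
    {"x": 0, "y": -0.03, "z": -0.11, "rx": 0, "ry": 0, "rz": -0.1},
    {"x": -0.1, "y": -0.03, "z": -0.18, "rx": 0, "ry": 0, "rz": -0.25},
    {"x": -0.2, "y": -0.06, "z": -0.25, "rx": 0, "ry": 0, "rz": -0.4},
    {"x": -0.3, "y": -0.1, "z": -0.28, "rx": 0, "ry": 0, "rz": -0.55},
    {"x": -0.35, "y": -0.1, "z": -0.28, "rx": 0, "ry": 0, "rz": -0.7},
    {"x": -0.35, "y": -0.1, "z": -0.28, "rx": 0, "ry": 0, "rz": -0.85},
    {"x": -0.35, "y": -0.1, "z": -0.28, "rx": 0, "ry": 0, "rz": -1},
  ],
)

```text
time: 5.47
eef_pos: [0.5442, -0.1528, 0.2226]
ee_rot: [1.605, 2.696, 0.001]
force: [0.6, 0.7, 0.1]
grip_width: 0.0358
```

```bash
python3 go.py .573 .0378 .2 47;python3 - <<'E'
from blade import *
for n in('top','side'):
    d=cam(n);np.savez(n+'3.npz',**d);a=d['frame'][...,::-1][130:280,260:410];cv2.imwrite('pics/%s3z.png'%n,cv2.resize(a,None,fx=4,fy=4,interpolation=cv2.INTER_CUBIC))
    if n=='top':
        blade(d,zmin=.115)
E
```

```text
t 5.47 tcp [ 0.5442 -0.1528  0.2226] jaw 28.5 zdir [ 0.004 -0.001 -1.   ] F [0.57 0.66 0.06] M [ 0.008  0.028 -0.016] w 0.0358 q [-0.2   0.33  0.45  1.87 -0.17  0.98  0.82]
shift [0.3848 0.2903 0.0561] turn [ 0.004   0.0064 -0.647 ] dist 0.19411697579283116
n 122 c [0.5733 0.0377] zmed 0.124 0.1281 blade dir deg 138.3 ext [0.0148 0.0393]
```

View pics/top3z.png

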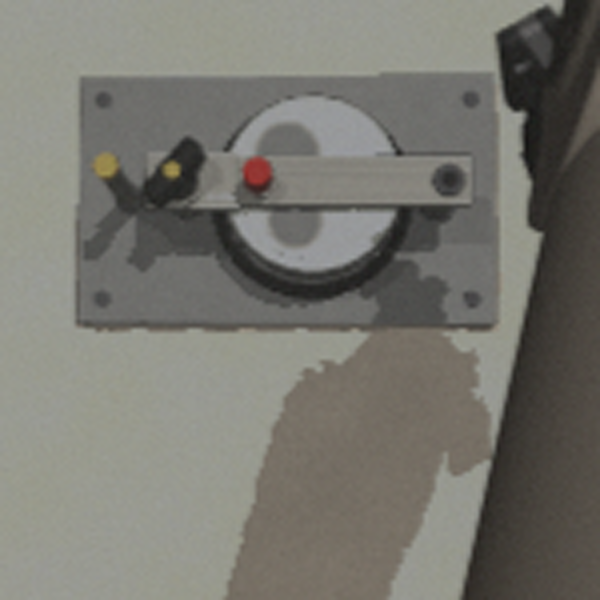

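View pics/side3z.png

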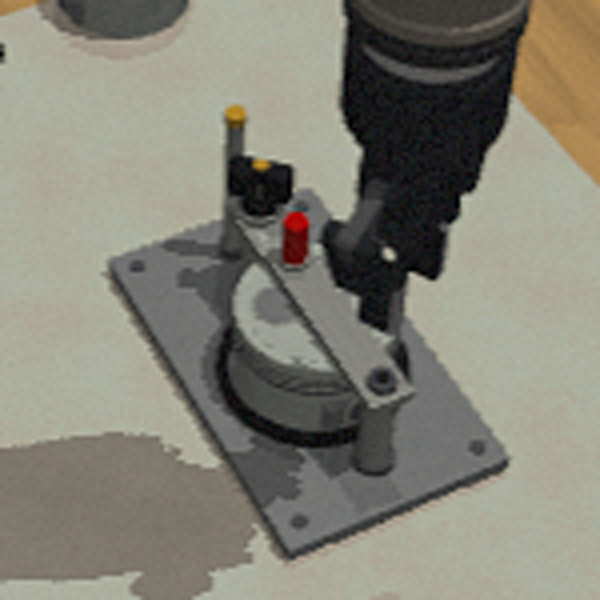

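The bar is home: aligned with the fixture, slot under the washer and knob on the nut–pivot line. The blade still lies at 138.3°. Next I move above the nut.

drive_tool(
  moves=[
    {"x": 0.05, "y": 0.04, "z": 0.0, "rx": 0, "ry": 0, "rz": -0.1},
    {"x": 0.12, "y": 0.09, "z": 0.01, "rx": 0, "ry": 0, "rz": -0.25},
    {"x": 0.19, "y": 0.145, "z": 0.02, "rx": 0, "ry": 0, "rz": -0.4},
    {"x": 0.26, "y": 0.195, "z": 0.03, "rx": 0, "ry": 0, "rz": -0.55},
    {"x": 0.32, "y": 0.24, "z": 0.04, "rx": 0, "ry": 0, "rz": -0.61},
    {"x": 0.36, "y": 0.27, "z": 0.05, "rx": 0, "ry": 0, "rz": -0.61},
    {"x": 0.385, "y": 0.29, "z": 0.056, "rx": 0, "ry": 0, "rz": -0.61},
    {"x": 0.385, "y": 0.29, "z": 0.056, "rx": 0, "ry": 0, "rz": -0.61},
    {"x": 0.385, "y": 0.29, "z": 0.056, "rx": 0, "ry": 0, "rz": -0.61},
  ],
  hand=0.4,
)

```text
time: 6.32
eef_pos: [0.5726, 0.0413, 0.1987]
ee_rot: [1.176, 2.913, -0.001]
force: [0.4, -0.5, 0.2]
grip_width: 0.0344
```

```bash
python3 go.py .5732 .0378 .113 46;python3 - <<'E'
from blade import *
for n in('top3',):
    d=load(n)
    h=cv2.cvtColor(d['frame'],cv2.COLOR_RGB2HSV);m=cv2.inRange(h,(0,150,60),(6,255,255));m[:130]=0;m[280:]=0;m[:,:260]=0;m[:,410:]=0
    v,u=np.nonzero(m);k=plane(d,u.mean(),v.mean(),.121);pv=np.array([.5694,-.1122]);print(k,np.hypot(*(k[:2]-pv)),np.degrees(np.arctan2(*(k[:2]-pv))))
E
```

```text
t 6.32 tcp [0.5726 0.0413 0.1987] jaw 46.0 zdir [-0.    -0.001 -1.   ] F [ 0.4  -0.53  0.16] M [-0.048  0.064  0.024] w 0.0344 q [-0.43  0.36  0.31  1.86 -0.13  0.94  0.75]
shift [-0.0071 -0.005   0.2142] turn [-0.0015  0.0007  0.0016] dist 0.08576437054906388
[ 0.57181175 -0.0060048   0.121     ] 0.10622257838052757 1.3009959604590322
```

drive_tool(
  moves=[
    {"x": -0.007, "y": -0.005, "z": 0.03, "rx": 0, "ry": 0, "rz": 0},
    {"x": -0.007, "y": -0.005, "z": 0.07, "rx": 0, "ry": 0, "rz": 0},
    {"x": -0.007, "y": -0.005, "z": 0.11, "rx": 0, "ry": 0, "rz": 0},
    {"x": -0.007, "y": -0.005, "z": 0.14, "rx": 0, "ry": 0, "rz": 0},
    {"x": -0.007, "y": -0.005, "z": 0.17, "rx": 0, "ry": 0, "rz": 0},
    {"x": -0.007, "y": -0.005, "z": 0.19, "rx": 0, "ry": 0, "rz": 0},
    {"x": -0.007, "y": -0.005, "z": 0.205, "rx": 0, "ry": 0, "rz": 0},
    {"x": -0.007, "y": -0.005, "z": 0.213, "rx": 0, "ry": 0, "rz": 0},
    {"x": -0.007, "y": -0.005, "z": 0.213, "rx": 0, "ry": 0, "rz": 0},
  ],
)

```text
time: 7.07
eef_pos: [0.5731, 0.038, 0.1132]
ee_rot: [-1.175, -2.913, 0.001]
force: [0.0, 0.3, 0.4]
grip_width: 0.0342
```

```bash
python3 go.py .5732 .0378 .113 46;python3 - <<'E'
from h import *
for n in('side','top'):
    d=cam(n);a=d['frame'][...,::-1][130:230,260:360];cv2.imwrite('pics/%s4z.png'%n,cv2.resize(a,None,fx=5,fy=5,interpolation=cv2.INTER_CUBIC))
E
```

```text
t 7.07 tcp [0.5731 0.038  0.1132] jaw 46.1 zdir [-0.001 -0.    -1.   ] F [0.02 0.3  0.39] M [-0.027  0.034 -0.022] w 0.0342 q [-0.39  0.48  0.28  1.92 -0.18  0.77  0.8 ]
shift [-0.0006 -0.0002  0.0005] turn [-0.0011 -0.0007  0.002 ] dist 0.00031913332441768915
```

View pics/side4z.png

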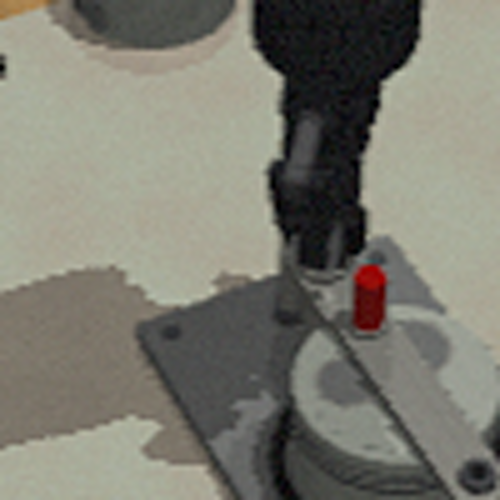

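View pics/top4z.png

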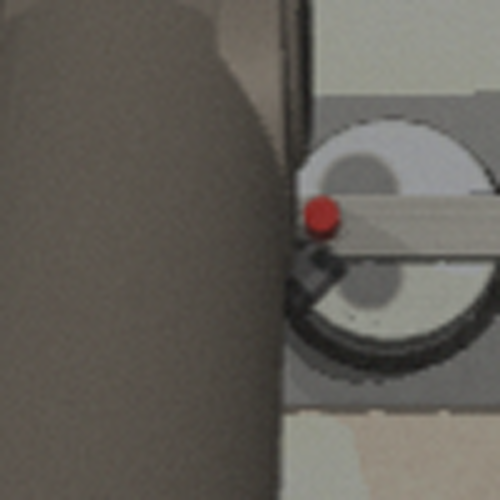

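The fingers sit round the nut with no contact force. The top view is covered by the arm, and the knob is clear. I close gently.

drive_tool(
  moves=[
    {"x": 0, "y": 0, "z": 0, "rx": 0, "ry": 0, "rz": 0},
    {"x": 0, "y": 0, "z": 0, "rx": 0, "ry": 0, "rz": 0},
    {"x": 0, "y": 0, "z": 0, "rx": 0, "ry": 0, "rz": 0},
    {"x": 0, "y": 0, "z": 0, "rx": 0, "ry": 0, "rz": 0},
  ],
  hand=0,
  force=30,
)

```text
time: 7.5
eef_pos: [0.5736, 0.038, 0.1144]
ee_rot: [1.175, 2.913, 0.001]
force: [-2.6, -1.0, 5.6]
grip_width: 0.0133
```

```bash
python3 go.py .5732 .0378 .113 46
```

```text
t 7.5 tcp [0.5736 0.038  0.1144] jaw 46.1 zdir [ 0.001  0.    -1.   ] F [-2.63 -1.02  5.58] M [-0.173  0.428  0.164] w 0.0133 q [-0.39  0.47  0.28  1.92 -0.18  0.77  0.8 ]
shift [ 0.0002 -0.0011  0.0035] turn [0.0013 0.001  0.0024] dist 0.0014800171096209578
```

Gripped (13.3 mm), but Fz is +5.6 N and the tool was pushed up 1.2 mm, so the tips are on the boss. I reopen, go up 3 mm and close again.

drive_tool(
  moves=[
    {"x": 0, "y": 0, "z": 0, "rx": 0, "ry": 0, "rz": 0},
    {"x": 0, "y": 0, "z": -0.008, "rx": 0, "ry": 0, "rz": 0},
    {"x": 0, "y": 0, "z": -0.008, "rx": 0, "ry": 0, "rz": 0},
  ],
  hand=0.3,
)

```text
time: 7.75
eef_pos: [0.5736, 0.0383, 0.1173]
ee_rot: [1.175, 2.913, 0.001]
force: [-0.7, -0.7, -0.1]
grip_width: 0.0257
```

drive_tool(
  moves=[
    {"x": 0, "y": 0, "z": 0, "rx": 0, "ry": 0, "rz": 0},
    {"x": 0, "y": 0, "z": 0, "rx": 0, "ry": 0, "rz": 0},
    {"x": 0, "y": 0, "z": 0, "rx": 0, "ry": 0, "rz": 0},
    {"x": 0, "y": 0, "z": 0, "rx": 0, "ry": 0, "rz": 0},
  ],
  hand=0,
  force=40,
)

```text
time: 8.08
eef_pos: [0.5734, 0.0382, 0.1172]
ee_rot: [1.175, 2.913, 0.0]
force: [-2.0, -0.8, 4.4]
grip_width: 0.0129
```

```bash
python3 go.py .5732 .0378 .116 46
```

```text
t 8.08 tcp [0.5734 0.0382 0.1172] jaw 46.1 zdir [ 0.  0. -1.] F [-2.03 -0.75  4.4 ] M [-0.078  0.327  0.078] w 0.0129 q [-0.39  0.47  0.28  1.92 -0.18  0.77  0.79]
shift [-0.0003 -0.001   0.0029] turn [0.0006 0.0003 0.0025] dist 0.0012568509065281567
```

drive_tool(
  moves=[
    {"x": 0, "y": 0, "z": 0, "rx": 0, "ry": 0, "rz": 0.15},
    {"x": 0, "y": 0, "z": 0, "rx": 0, "ry": 0, "rz": 0.3},
    {"x": 0, "y": 0, "z": 0, "rx": 0, "ry": 0, "rz": 0.45},
    {"x": 0, "y": 0, "z": 0.0005, "rx": 0, "ry": 0, "rz": 0.6},
    {"x": 0, "y": 0, "z": 0.0005, "rx": 0, "ry": 0, "rz": 0.75},
    {"x": 0, "y": 0, "z": 0.0006, "rx": 0, "ry": 0, "rz": 0.9},
    {"x": 0, "y": 0, "z": 0.0006, "rx": 0, "ry": 0, "rz": 1.0},
    {"x": 0, "y": 0, "z": 0.0006, "rx": 0, "ry": 0, "rz": 1.0},
  ],
)

```text
time: 8.75
eef_pos: [0.573, 0.038, 0.1169]
ee_rot: [-1.863, -2.529, 0.001]
force: [-2.4, -0.9, 7.1]
grip_width: 0.0134
```

```bash
python3 go.py .5732 .0378 .116 -10
```

```text
t 8.75 tcp [0.573  0.038  0.1169] jaw 17.3 zdir [-0.001 -0.    -1.   ] F [-2.37 -0.88  7.1 ] M [-0.207  0.541  0.034] w 0.0134 q [-0.49  0.49  0.41  1.93 -0.27  0.78  0.37]
shift [-0.0005  0.0003  0.0023] turn [-1.100e-03  4.000e-04  9.513e-01] dist 0.0009379734957407804
```

drive_tool(
  moves=[
    {"x": 0, "y": 0, "z": 0, "rx": 0, "ry": 0, "rz": 0.15},
    {"x": 0, "y": 0, "z": 0, "rx": 0, "ry": 0, "rz": 0.3},
    {"x": 0, "y": 0, "z": 0, "rx": 0, "ry": 0, "rz": 0.45},
    {"x": 0, "y": 0, "z": 0.0005, "rx": 0, "ry": 0, "rz": 0.6},
    {"x": 0, "y": 0, "z": 0.0005, "rx": 0, "ry": 0, "rz": 0.75},
    {"x": 0, "y": 0, "z": 0.0006, "rx": 0, "ry": 0, "rz": 0.9},
    {"x": 0, "y": 0, "z": 0.0006, "rx": 0, "ry": 0, "rz": 1.0},
    {"x": 0, "y": 0, "z": 0.0006, "rx": 0, "ry": 0, "rz": 1.0},
  ],
)

```text
time: 9.42
eef_pos: [0.5727, 0.0379, 0.1167]
ee_rot: [-2.43, -1.989, 0.002]
force: [-4.3, -0.5, 8.7]
grip_width: 0.0127
```

```bash
python3 go.py .5732 .0378 .116 -50
```

```text
t 9.42 tcp [0.5727 0.0379 0.1167] jaw -11.4 zdir [-0.001 -0.    -1.   ] F [-4.3  -0.47  8.73] M [-0.177  0.955 -0.076] w 0.0127 q [-0.59  0.51  0.54  1.93 -0.36  0.79 -0.04]
shift [-0.0001  0.0014  0.0017] turn [-0.0022  0.0016  1.3476] dist 0.0008694198139277574
```

drive_tool(
  moves=[
    {"x": 0, "y": 0, "z": 0, "rx": 0, "ry": 0, "rz": 0.15},
    {"x": 0, "y": 0, "z": 0, "rx": 0, "ry": 0, "rz": 0.3},
    {"x": 0, "y": 0, "z": 0, "rx": 0, "ry": 0, "rz": 0.45},
    {"x": 0, "y": 0, "z": 0.0005, "rx": 0, "ry": 0, "rz": 0.6},
    {"x": 0, "y": 0, "z": 0.0005, "rx": 0, "ry": 0, "rz": 0.75},
    {"x": 0, "y": 0, "z": 0.0006, "rx": 0, "ry": 0, "rz": 0.9},
    {"x": 0, "y": 0, "z": 0.0006, "rx": 0, "ry": 0, "rz": 1.0},
    {"x": 0, "y": 0, "z": 0.0006, "rx": 0, "ry": 0, "rz": 1.0},
  ],
)

```text
time: 10.08
eef_pos: [0.5723, 0.0381, 0.1164]
ee_rot: [-2.847, -1.326, 0.003]
force: [-6.3, -0.4, 10.5]
grip_width: 0.0126
```

```bash
python3 go.py .5732 .0378 .116 -50;python3 - <<'E'
from h import *
for n in('side','top'):
    d=cam(n);a=d['frame'][...,::-1][130:230,260:360];cv2.imwrite('pics/%s5z.png'%n,cv2.resize(a,None,fx=5,fy=5,interpolation=cv2.INTER_CUBIC))
E
```

```text
t 10.08 tcp [0.5723 0.0381 0.1164] jaw -40.0 zdir [-0.002  0.    -1.   ] F [-6.34 -0.42 10.47] M [-0.008  1.252 -0.017] w 0.0126 q [-0.68  0.55  0.67  1.94 -0.46  0.81 -0.45]
shift [0.001  0.0022 0.001 ] turn [-0.0035  0.0028  0.3476] dist 0.0010351953512574192
```

View pics/side5z.png

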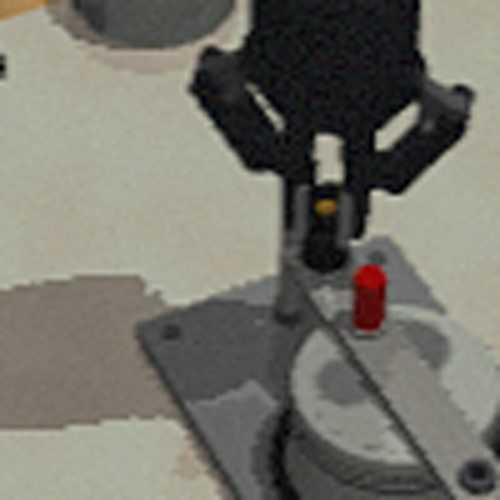

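The side view shows the blade end-on between the pads, so the nut turns with the gripper (about 88° so far). I take the rest of this arc.

drive_tool(
  moves=[
    {"x": 0, "y": 0, "z": -0.001, "rx": 0, "ry": 0, "rz": 0.1},
    {"x": 0, "y": 0, "z": -0.001, "rx": 0, "ry": 0, "rz": 0.2},
    {"x": 0, "y": 0, "z": -0.001, "rx": 0, "ry": 0, "rz": 0.3},
    {"x": 0, "y": 0, "z": -0.001, "rx": 0, "ry": 0, "rz": 0.35},
    {"x": 0, "y": 0, "z": -0.001, "rx": 0, "ry": 0, "rz": 0.35},
  ],
)

```text
time: 10.6
eef_pos: [0.5722, 0.0382, 0.1164]
ee_rot: [-2.951, -1.075, 0.004]
force: [-4.7, -0.2, 6.4]
grip_width: 0.0128
```

```bash
python3 go.py .5732 .0378 .116 -50
```

```text
t 10.6 tcp [0.5722 0.0382 0.1164] jaw -50.0 zdir [-0.002  0.    -1.   ] F [-4.66 -0.22  6.42] M [-0.09   0.902  0.012] w 0.0128 q [-0.71  0.56  0.72  1.94 -0.5   0.82 -0.59]
shift [0.0013 0.0024 0.0009] turn [-0.0033  0.0036  0.0007] dist 0.001172284679248632
```

drive_tool(
  moves=[
    {"x": 0, "y": 0, "z": 0, "rx": 0, "ry": 0, "rz": 0},
    {"x": 0, "y": 0, "z": 0, "rx": 0, "ry": 0, "rz": 0},
    {"x": 0, "y": 0, "z": -0.03, "rx": 0, "ry": 0, "rz": 0},
    {"x": 0, "y": 0, "z": -0.07, "rx": 0, "ry": 0, "rz": 0},
    {"x": 0, "y": 0, "z": -0.12, "rx": 0, "ry": 0, "rz": 0},
    {"x": 0, "y": 0, "z": -0.14, "rx": 0, "ry": 0, "rz": -0.2},
    {"x": 0, "y": 0, "z": -0.14, "rx": 0, "ry": 0, "rz": -0.4},
    {"x": 0, "y": 0, "z": -0.14, "rx": 0, "ry": 0, "rz": -0.6},
    {"x": 0, "y": 0, "z": -0.14, "rx": 0, "ry": 0, "rz": -0.8},
    {"x": 0, "y": 0, "z": -0.14, "rx": 0, "ry": 0, "rz": -1},
  ],
  hand=0.3,
)

```text
time: 11.43
eef_pos: [0.5737, 0.0381, 0.1736]
ee_rot: [2.588, 1.779, 0.002]
force: [0.1, 0.6, -0.0]
grip_width: 0.0256
```

drive_tool(
  moves=[
    {"x": 0, "y": 0, "z": 0, "rx": 0, "ry": 0, "rz": -0.2},
    {"x": 0, "y": 0, "z": 0, "rx": 0, "ry": 0, "rz": -0.4},
    {"x": 0, "y": 0, "z": 0, "rx": 0, "ry": 0, "rz": -0.6},
    {"x": 0, "y": 0, "z": 0, "rx": 0, "ry": 0, "rz": -0.8},
    {"x": 0, "y": 0, "z": 0, "rx": 0, "ry": 0, "rz": -1},
  ],
  hand=0.65,
)

```text
time: 11.85
eef_pos: [0.5737, 0.0379, 0.1735]
ee_rot: [2.068, 2.364, 0.001]
force: [-0.0, -1.2, -0.0]
grip_width: 0.0555
```

drive_tool(
  moves=[
    {"x": 0, "y": 0, "z": 0, "rx": 0, "ry": 0, "rz": -0.2},
    {"x": 0, "y": 0, "z": 0, "rx": 0, "ry": 0, "rz": -0.4},
    {"x": 0, "y": 0, "z": 0, "rx": 0, "ry": 0, "rz": -0.6},
    {"x": 0, "y": 0, "z": 0, "rx": 0, "ry": 0, "rz": -0.8},
    {"x": 0, "y": 0, "z": 0, "rx": 0, "ry": 0, "rz": -1},
    {"x": 0, "y": 0, "z": 0, "rx": 0, "ry": 0, "rz": -1},
  ],
)

```text
time: 12.35
eef_pos: [0.5737, 0.0378, 0.1735]
ee_rot: [1.421, 2.801, 0.001]
force: [0.8, -0.6, 0.2]
grip_width: 0.0556
```

```bash
python3 go.py .573 .0378 .111 40;python3 - <<'E'
from h import *
for n in('side','top'):
    d=cam(n);np.savez(n+'6.npz',**d);a=d['frame'][...,::-1][130:230,260:360];cv2.imwrite('pics/%s6z.png'%n,cv2.resize(a,None,fx=5,fy=5,interpolation=cv2.INTER_CUBIC))
E
```

```text
t 12.35 tcp [0.5737 0.0378 0.1735] jaw 36.2 zdir [ 0.001  0.    -1.   ] F [ 0.84 -0.59  0.17] M [ 0.013 -0.022  0.031] w 0.0556 q [-0.49  0.4   0.4   1.89 -0.2   0.89  0.64]
shift [ 0.0011 -0.0016  0.1562] turn [ 0.002   0.0014 -0.1324] dist 0.062478175337683906
```

View pics/side6z.png

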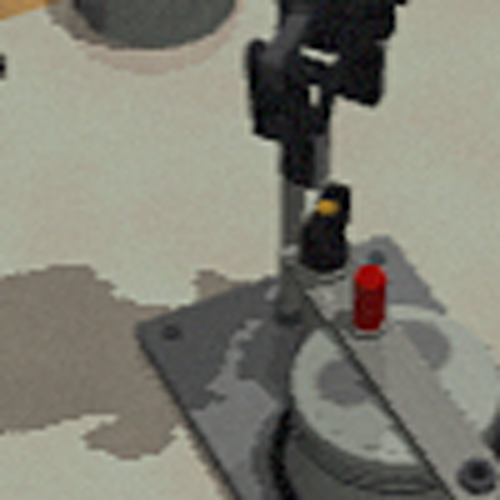

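```bash
python3 - <<'E'
from blade import *
d=load('side6')
for z in(.108,.115,.118,.12): 
  m=blade(d,nut=(.571,.0365),zmin=z)
v,u=np.nonzero(m);print(u.min(),u.max(),v.min(),v.max())
E
```

```text
n 107 c [0.5683 0.0329] zmed 0.1219 0.1277 blade dir deg 40.1 ext [0.0151 0.0414]
n 83 c [0.5695 0.0346] zmed 0.1234 0.1277 blade dir deg 40.6 ext [0.0147 0.041 ]
n 73 c [0.5696 0.0351] zmed 0.1241 0.1277 blade dir deg 42.2 ext [0.014  0.0409]
n 65 c [0.5699 0.0358] zmed 0.1247 0.1277 blade dir deg 43.2 ext [0.0126 0.0409]
320 329 166 178
```

The blade now lies at about 40°, as expected. I grip it over the ends.

drive_tool(
  moves=[
    {"x": 0.001, "y": -0.001, "z": 0.0, "rx": 0, "ry": 0, "rz": -0.13},
    {"x": 0.001, "y": -0.001, "z": 0.04, "rx": 0, "ry": 0, "rz": -0.13},
    {"x": 0.001, "y": -0.001, "z": 0.08, "rx": 0, "ry": 0, "rz": -0.13},
    {"x": 0.001, "y": -0.001, "z": 0.11, "rx": 0, "ry": 0, "rz": -0.13},
    {"x": 0.001, "y": -0.001, "z": 0.135, "rx": 0, "ry": 0, "rz": -0.13},
    {"x": 0.001, "y": -0.001, "z": 0.15, "rx": 0, "ry": 0, "rz": -0.13},
    {"x": 0.001, "y": -0.001, "z": 0.155, "rx": 0, "ry": 0, "rz": -0.13},
    {"x": 0.001, "y": -0.001, "z": 0.155, "rx": 0, "ry": 0, "rz": -0.13},
  ],
)

```text
time: 13.12
eef_pos: [0.5726, 0.0382, 0.1103]
ee_rot: [-1.334, -2.844, 0.001]
force: [0.6, -0.2, 0.1]
grip_width: 0.0553
```

drive_tool(
  moves=[
    {"x": 0, "y": 0, "z": 0, "rx": 0, "ry": 0, "rz": 0},
    {"x": 0, "y": 0, "z": 0, "rx": 0, "ry": 0, "rz": 0},
    {"x": 0, "y": 0, "z": 0, "rx": 0, "ry": 0, "rz": 0},
    {"x": 0, "y": 0, "z": 0, "rx": 0, "ry": 0, "rz": 0},
  ],
  hand=0,
  force=40,
)

```text
time: 13.45
eef_pos: [0.5731, 0.0382, 0.1113]
ee_rot: [1.333, 2.844, 0.001]
force: [-0.8, -0.1, 4.2]
grip_width: 0.0392
```

```bash
python3 go.py .573 .0378 .111 40
```

```text
t 13.45 tcp [0.5731 0.0382 0.1113] jaw 39.8 zdir [ 0.001  0.    -1.   ] F [-0.8  -0.09  4.25] M [-0.144  0.269 -0.018] w 0.0392 q [-0.45  0.49  0.36  1.93 -0.24  0.76  0.73]
shift [-0.0005 -0.0009  0.0008] turn [ 0.0021  0.0011 -0.0087] dist 0.0005389259091187719
```

drive_tool(
  moves=[
    {"x": 0, "y": 0, "z": 0, "rx": 0, "ry": 0, "rz": 0.15},
    {"x": 0, "y": 0, "z": 0, "rx": 0, "ry": 0, "rz": 0.3},
    {"x": 0, "y": 0, "z": 0, "rx": 0, "ry": 0, "rz": 0.45},
  ],
  force=60,
)

```text
time: 13.7
eef_pos: [0.573, 0.0381, 0.1113]
ee_rot: [1.649, 2.673, 0.001]
force: [-1.2, -0.7, 5.6]
grip_width: 0.0387
```

```bash
python3 go.py .573 .0378 .111 0
```

```text
t 13.7 tcp [0.573  0.0381 0.1113] jaw 26.7 zdir [ 0.001  0.    -1.   ] F [-1.17 -0.72  5.64] M [-0.195  0.405  0.162] w 0.0387 q [-0.49  0.5   0.41  1.93 -0.28  0.77  0.54]
shift [-0.0006 -0.0004  0.0009] turn [ 1.800e-03 -1.000e-04  9.307e-01] dist 0.0004438895014013232
```

drive_tool(
  moves=[
    {"x": 0, "y": 0, "z": 0, "rx": 0, "ry": 0, "rz": 0.1},
    {"x": 0, "y": 0, "z": 0, "rx": 0, "ry": 0, "rz": 0.2},
    {"x": 0, "y": 0, "z": 0, "rx": 0, "ry": 0, "rz": 0.3},
  ],
)

```text
time: 13.95
eef_pos: [0.5729, 0.0379, 0.1113]
ee_rot: [1.843, 2.544, 0.0]
force: [-1.6, -1.9, 4.0]
grip_width: 0.0386
```

```bash
python3 go.py .573 .0378 .111 0
```

```text
t 13.95 tcp [0.5729 0.0379 0.1113] jaw 18.2 zdir [ 0.001 -0.    -1.   ] F [-1.63 -1.85  3.95] M [-0.323  0.352  0.298] w 0.0386 q [-0.52  0.5   0.45  1.93 -0.31  0.77  0.42]
shift [-0.0003  0.0001  0.0007] turn [1.300e-03 5.000e-04 6.338e-01] dist 0.00030848964070674315
```

The moment is rising (0.16 then 0.30 N m), so the nut has met the washer. Small steps from here.

drive_tool(
  moves=[
    {"x": 0, "y": 0, "z": 0, "rx": 0, "ry": 0, "rz": 0.06},
    {"x": 0, "y": 0, "z": 0, "rx": 0, "ry": 0, "rz": 0.12},
    {"x": 0, "y": 0, "z": 0, "rx": 0, "ry": 0, "rz": 0.12},
  ],
)

```text
time: 14.2
eef_pos: [0.5729, 0.0378, 0.1112]
ee_rot: [1.917, 2.488, 0.0]
force: [-1.9, -1.4, 5.5]
grip_width: 0.0388
```

```bash
python3 go.py .573 .0378 .111 0
```

```text
t 14.2 tcp [0.5729 0.0378 0.1112] jaw 14.8 zdir [ 0.001 -0.    -1.   ] F [-1.9  -1.38  5.5 ] M [-0.272  0.403  0.169] w 0.0388 q [-0.53  0.5   0.47  1.94 -0.32  0.77  0.37]
shift [-0.0002  0.0003  0.0006] turn [0.0009 0.0009 0.5158] dist 0.0002768407266063689
```

```bash
cat > mz.py <<'E'
from h import *
L=[]
for i in range(6):
    s=bot.read_state();L.append(s['moment'][2]);bot.read_camera('side')
print(np.round(L,3),np.mean(L).round(3),s['time'],s['grip_width'],s['force'].round(1))
E
python3 mz.py
```

```text
[0.169 0.198 0.203 0.195 0.222 0.178] 0.194 14.45 0.03871049839566382 [-1.3 -1.9  5.4]
```

drive_tool(
  moves=[
    {"x": 0, "y": 0, "z": 0, "rx": 0, "ry": 0, "rz": 0.06},
    {"x": 0, "y": 0, "z": 0, "rx": 0, "ry": 0, "rz": 0.12},
    {"x": 0, "y": 0, "z": 0, "rx": 0, "ry": 0, "rz": 0.12},
  ],
)

```text
time: 14.75
eef_pos: [0.5728, 0.0378, 0.1112]
ee_rot: [1.992, 2.429, 0.0]
force: [-1.9, -1.9, 6.3]
grip_width: 0.0385
```

```bash
python3 go.py .573 .0378 .111 0; python3 mz.py
```

```text
t 14.75 tcp [0.5728 0.0378 0.1112] jaw 11.3 zdir [ 0. -0. -1.] F [-1.93 -1.86  6.31] M [-0.388  0.511  0.312] w 0.0385 q [-0.54  0.51  0.49  1.94 -0.33  0.78  0.32]
shift [-0.0001  0.0004  0.0005] turn [0.0007 0.0007 0.3937] dist 0.00027675582842243796
[0.312 0.271 0.287 0.25  0.241 0.251] 0.269 15.0 0.038548258411921395 [-2.1 -1.7  6.7]
```

drive_tool(
  moves=[
    {"x": 0, "y": 0, "z": 0, "rx": 0, "ry": 0, "rz": 0.06},
    {"x": 0, "y": 0, "z": 0, "rx": 0, "ry": 0, "rz": 0.12},
    {"x": 0, "y": 0, "z": 0, "rx": 0, "ry": 0, "rz": 0.18},
    {"x": 0, "y": 0, "z": 0, "rx": 0, "ry": 0, "rz": 0.18},
  ],
)

```text
time: 15.38
eef_pos: [0.5727, 0.0377, 0.1112]
ee_rot: [2.099, 2.337, -0.0]
force: [-3.0, -3.2, 5.8]
grip_width: 0.0389
```

```bash
python3 go.py .573 .0378 .111 0; python3 mz.py
```

```text
t 15.38 tcp [0.5727 0.0377 0.1112] jaw 6.1 zdir [ 0.    -0.001 -1.   ] F [-3.02 -3.23  5.83] M [-0.467  0.528  0.418] w 0.0389 q [-0.56  0.51  0.51  1.94 -0.35  0.78  0.25]
shift [0.0003 0.0007 0.0005] turn [0.0003 0.0011 0.2142] dist 0.000344356838577044
[0.418 0.41  0.356 0.295 0.376 0.445] 0.383 15.6333 0.03847438720596742 [-2.6 -1.5  6.1]
```

drive_tool(
  moves=[
    {"x": 0, "y": 0, "z": 0, "rx": 0, "ry": 0, "rz": 0.06},
    {"x": 0, "y": 0, "z": 0, "rx": 0, "ry": 0, "rz": 0.12},
    {"x": 0, "y": 0, "z": 0, "rx": 0, "ry": 0, "rz": 0.18},
    {"x": 0, "y": 0, "z": 0, "rx": 0, "ry": 0, "rz": 0.22},
    {"x": 0, "y": 0, "z": 0, "rx": 0, "ry": 0, "rz": 0.22},
  ],
)

```text
time: 16.1
eef_pos: [0.5726, 0.0376, 0.1111]
ee_rot: [2.223, 2.219, -0.001]
force: [-1.1, -2.4, 6.1]
grip_width: 0.0385
```

```bash
python3 go.py .573 .0378 .111 0; python3 mz.py;  python3 mz.py
```

```text
t 16.1 tcp [0.5726 0.0376 0.1111] jaw -0.1 zdir [-0.    -0.001 -1.   ] F [-1.1  -2.38  6.07] M [-0.525  0.607  0.598] w 0.0385 q [-0.58  0.52  0.54  1.94 -0.37  0.78  0.16]
shift [0.0005 0.0011 0.0003] turn [-0.0003  0.0016 -0.0039] dist 0.0004908357521245074
[0.598 0.564 0.511 0.596 0.561 0.549] 0.563 16.35 0.03845293377278762 [-3.7 -2.9  6.7]
[0.484 0.556 0.556 0.564 0.521 0.541] 0.537 16.65 0.03879485410885502 [-2.  -1.8  6.5]
```

About 0.55 N m, steady and within finger-tight. I let go and rise clear.

drive_tool(
  moves=[
    {"x": 0, "y": 0, "z": 0, "rx": 0, "ry": 0, "rz": 0},
    {"x": 0, "y": 0, "z": 0, "rx": 0, "ry": 0, "rz": 0},
    {"x": 0, "y": 0, "z": 0, "rx": 0, "ry": 0, "rz": 0},
    {"x": 0, "y": 0, "z": 0, "rx": 0, "ry": 0, "rz": 0},
    {"x": 0, "y": 0, "z": -0.04, "rx": 0, "ry": 0, "rz": 0},
    {"x": 0, "y": 0, "z": -0.1, "rx": 0, "ry": 0, "rz": 0},
    {"x": 0, "y": 0, "z": -0.17, "rx": 0, "ry": 0, "rz": 0},
    {"x": 0, "y": 0, "z": -0.25, "rx": 0, "ry": 0, "rz": 0},
    {"x": -0.1, "y": 0, "z": -0.28, "rx": 0, "ry": 0, "rz": 0},
    {"x": -0.2, "y": 0, "z": -0.28, "rx": 0, "ry": 0, "rz": 0},
    {"x": -0.3, "y": 0, "z": -0.28, "rx": 0, "ry": 0, "rz": 0},
    {"x": -0.4, "y": 0, "z": -0.28, "rx": 0, "ry": 0, "rz": 0},
  ],
  hand=0.65,
)

```text
time: 17.7
eef_pos: [0.5726, -0.123, 0.2231]
ee_rot: [2.221, 2.221, 0.002]
force: [0.3, 0.5, -0.6]
grip_width: 0.0556
```

drive_tool(
  moves=[
    {"x": -0.05, "y": 0, "z": 0, "rx": 0, "ry": 0, "rz": 0},
    {"x": -0.05, "y": 0, "z": 0, "rx": 0, "ry": 0, "rz": 0},
    {"x": -0.05, "y": 0, "z": 0, "rx": 0, "ry": 0, "rz": 0},
  ],
)

```text
time: 17.95
eef_pos: [0.5722, -0.1433, 0.2226]
ee_rot: [2.226, 2.216, -0.0]
force: [1.1, 1.0, 0.1]
grip_width: 0.0554
```

```bash
python3 go.py .573 .0378 .111 0;python3 - <<'E'
from blade import *
for n in('side','top'):
    d=cam(n);np.savez(n+'7.npz',**d);a=d['frame'][...,::-1][130:230,260:390];cv2.imwrite('pics/%s7z.png'%n,cv2.resize(a,None,fx=5,fy=5,interpolation=cv2.INTER_CUBIC))
    if n=='top': 
        save(d,'top7.png');blade(d,zmin=.115)
        h=cv2.cvtColor(d['frame'],cv2.COLOR_RGB2HSV);m=cv2.inRange(h,(0,150,60),(6,255,255));m[:130]=0;m[280:]=0;m[:,:260]=0;m[:,410:]=0
        v,u=np.nonzero(m);k=plane(d,u.mean(),v.mean(),.121);pv=np.array([.5694,-.1122]);print(k,np.degrees(np.arctan2(*(k[:2]-pv))))
E
```

```text
t 17.95 tcp [ 0.5722 -0.1433  0.2226] jaw -0.3 zdir [ 0. -0. -1.] F [1.12 1.   0.13] M [ 0.019  0.    -0.008] w 0.0554 q [-0.36  0.41  0.65  1.82 -0.29  1.01  0.41]
shift [0.4527 0.     0.2788] turn [ 0.      0.0003 -0.0092] dist 0.21266780776100125
n 117 c [0.5729 0.0379] zmed 0.1233 0.1272 blade dir deg 19.4 ext [0.0143 0.0393]
[ 0.57174756 -0.00587017  0.121     ] 1.2647784420257473
```

View pics/top7z.png

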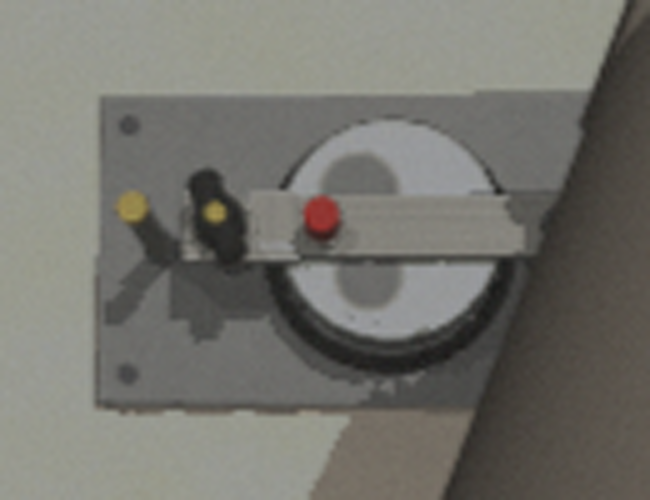

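View pics/side7z.png

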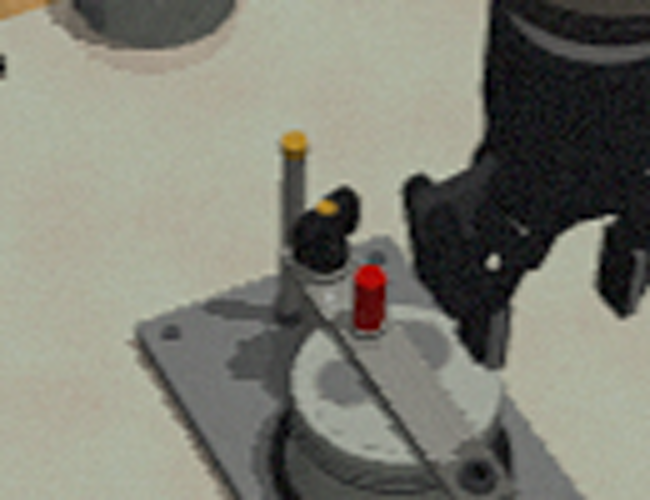

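View pics/top7.png

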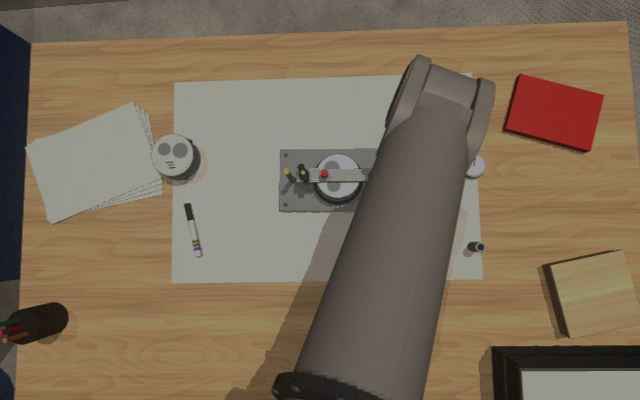

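```bash
python3 - <<'E'
from blade import *
a=load('top7');g=lambda d:d['frame'].astype(int)
for i in range(4):
    d=cam('top');blade(d,zmin=.115)
print(np.abs(g(d)-g(a))[140:215,280:330].mean(), bot.read_state()['time'])
t=load('top0')
print('others diff:',[np.abs(g(d)-g(t))[y0:y1,x0:x1].mean().round(2) for x0,x1,y0,y1 in((145,205,130,190),(180,205,200,260),(465,487,238,256),(475,487,150,180))])
E
```

```text
n 115 c [0.5729 0.038 ] zmed 0.1229 0.1279 blade dir deg 20.2 ext [0.0143 0.0398]
n 115 c [0.5731 0.038 ] zmed 0.1231 0.1271 blade dir deg 19.9 ext [0.0143 0.0393]
n 116 c [0.573  0.0379] zmed 0.1232 0.1278 blade dir deg 19.8 ext [0.0143 0.0398]
n 116 c [0.5729 0.0378] zmed 0.1232 0.1285 blade dir deg 20.0 ext [0.0143 0.04  ]
1.6272 18.25
others diff: [np.float64(15.92), np.float64(16.79), np.float64(11.66), np.float64(14.87)]
```

Bar and nut are at rest, but the blade sprang back to about 20° from a jaw angle of 0°. That is more than a few degrees, so I regrip over the ends to feel whether it is still tight.

```bash
python3 go.py .573 .0378 .2 19; python3 - <<'E'
from m import *
t=load('top0');a=load('top7')
G=lambda d:cv2.cvtColor(d['frame'],cv2.COLOR_RGB2GRAY).astype(np.float32)
print(G(t).mean(),G(a).mean())
for x0,x1,y0,y1 in((145,205,130,190),(180,205,200,260),(460,490,232,260)):
    print(cv2.phaseCorrelate(G(t)[y0:y1,x0:x1],G(a)[y0:y1,x0:x1]))
E
```

```text
t 18.25 tcp [ 0.5728 -0.1402  0.2224] jaw 0.1 zdir [-0.     0.001 -1.   ] F [ 0.5   0.15 -0.3 ] M [-0.017  0.035 -0.   ] w 0.0555 q [-0.36  0.41  0.65  1.82 -0.29  1.01  0.41]
shift [0.4449 0.0012 0.0563] turn [-2.000e-04 -1.100e-03 -6.605e-01] dist 0.17936129645594365
105.31211 112.724464
((-0.017043712709448045, 0.038985214534623225), 1.0146870572037168)
((0.505363024739756, -0.14191867146218584), 0.9715077352523803)
((-0.19030102358097878, 0.015634266455698764), 0.9740167437659369)
```

The other things have not moved (under 0.5 px, with only the brightness changed). Back over the nut.

drive_tool(
  moves=[
    {"x": 0.06, "y": 0, "z": 0, "rx": 0, "ry": 0, "rz": -0.1},
    {"x": 0.15, "y": 0, "z": 0, "rx": 0, "ry": 0, "rz": -0.25},
    {"x": 0.25, "y": 0, "z": 0.01, "rx": 0, "ry": 0, "rz": -0.4},
    {"x": 0.34, "y": 0, "z": 0.03, "rx": 0, "ry": 0, "rz": -0.55},
    {"x": 0.41, "y": 0, "z": 0.05, "rx": 0, "ry": 0, "rz": -0.66},
    {"x": 0.445, "y": 0.001, "z": 0.056, "rx": 0, "ry": 0, "rz": -0.66},
    {"x": 0.445, "y": 0.001, "z": 0.056, "rx": 0, "ry": 0, "rz": -0.66},
    {"x": 0.445, "y": 0.001, "z": 0.056, "rx": 0, "ry": 0, "rz": -0.66},
  ],
)

```text
time: 18.92
eef_pos: [0.5731, 0.0364, 0.2002]
ee_rot: [1.827, 2.555, -0.001]
force: [0.3, -1.9, 0.8]
grip_width: 0.0554
```

```bash
python3 go.py .573 .0378 .111 19
```

```text
t 18.92 tcp [0.5731 0.0364 0.2002] jaw 18.9 zdir [-0.    -0.001 -1.   ] F [ 0.33 -1.93  0.77] M [-0.076  0.057 -0.049] w 0.0554 q [-0.59  0.39  0.53  1.87 -0.24  0.95  0.38]
shift [0.0035 0.001  0.223 ] turn [-0.0007  0.0012 -0.0047] dist 0.0892264471434579
```

drive_tool(
  moves=[
    {"x": 0.0015, "y": 0.001, "z": 0.03, "rx": 0, "ry": 0, "rz": 0},
    {"x": 0.0015, "y": 0.001, "z": 0.07, "rx": 0, "ry": 0, "rz": 0},
    {"x": 0.0015, "y": 0.001, "z": 0.11, "rx": 0, "ry": 0, "rz": 0},
    {"x": 0.0015, "y": 0.001, "z": 0.15, "rx": 0, "ry": 0, "rz": 0},
    {"x": 0.0015, "y": 0.001, "z": 0.18, "rx": 0, "ry": 0, "rz": 0},
    {"x": 0.0015, "y": 0.001, "z": 0.2, "rx": 0, "ry": 0, "rz": 0},
    {"x": 0.0015, "y": 0.001, "z": 0.215, "rx": 0, "ry": 0, "rz": 0},
    {"x": 0.0015, "y": 0.001, "z": 0.222, "rx": 0, "ry": 0, "rz": 0},
    {"x": 0.0015, "y": 0.001, "z": 0.222, "rx": 0, "ry": 0, "rz": 0},
    {"x": 0.0015, "y": 0.001, "z": 0.222, "rx": 0, "ry": 0, "rz": 0},
  ],
)

```text
time: 19.75
eef_pos: [0.5737, 0.0368, 0.1118]
ee_rot: [1.828, 2.555, 0.001]
force: [-0.0, -0.2, 0.4]
grip_width: 0.0559
```

drive_tool(
  moves=[
    {"x": 0, "y": 0, "z": 0, "rx": 0, "ry": 0, "rz": 0},
    {"x": 0, "y": 0, "z": 0, "rx": 0, "ry": 0, "rz": 0},
    {"x": 0, "y": 0, "z": 0, "rx": 0, "ry": 0, "rz": 0},
    {"x": 0, "y": 0, "z": 0, "rx": 0, "ry": 0, "rz": 0},
  ],
  hand=0,
  force=60,
)

```text
time: 20.08
eef_pos: [0.5734, 0.0369, 0.1124]
ee_rot: [1.827, 2.555, 0.001]
force: [-3.2, -0.4, 5.8]
grip_width: 0.0387
```

```bash
python3 go.py .573 .0378 .111 19; python3 mz.py
```

```text
t 20.08 tcp [0.5734 0.0369 0.1124] jaw 18.9 zdir [ 0.001  0.    -1.   ] F [-3.16 -0.41  5.76] M [-0.025  0.479  0.099] w 0.0387 q [-0.53  0.5   0.47  1.93 -0.32  0.78  0.45]
shift [ 0.0026 -0.0002  0.0035] turn [ 0.0014 -0.0004 -0.005 ] dist 0.0017505197926179624
[0.099 0.12  0.04  0.07  0.122 0.098] 0.091 20.3333 0.03868297634825623 [-2.6 -0.5  5.4]
```

drive_tool(
  moves=[
    {"x": 0, "y": 0, "z": 0, "rx": 0, "ry": 0, "rz": 0.06},
    {"x": 0, "y": 0, "z": 0, "rx": 0, "ry": 0, "rz": 0.1},
    {"x": 0, "y": 0, "z": 0, "rx": 0, "ry": 0, "rz": 0.1},
  ],
)

```text
time: 20.63
eef_pos: [0.5733, 0.0368, 0.1124]
ee_rot: [1.892, 2.507, 0.001]
force: [-4.1, -1.1, 6.9]
grip_width: 0.0386
```

```bash
python3 go.py .573 .0378 .111 19; python3 mz.py
```

```text
t 20.63 tcp [0.5733 0.0368 0.1124] jaw 15.9 zdir [ 0.  0. -1.] F [-4.13 -1.06  6.9 ] M [-0.176  0.635  0.198] w 0.0386 q [-0.54  0.51  0.49  1.93 -0.33  0.78  0.41]
shift [ 0.0027 -0.0001  0.0034] turn [ 7.000e-04 -1.000e-04 -1.078e-01] dist 0.001753023424102119
[0.198 0.206 0.204 0.187 0.135 0.203] 0.189 20.8833 0.03843482104250717 [-2.4 -0.7  6.7]
```

drive_tool(
  moves=[
    {"x": 0, "y": 0, "z": 0, "rx": 0, "ry": 0, "rz": 0.06},
    {"x": 0, "y": 0, "z": 0, "rx": 0, "ry": 0, "rz": 0.12},
    {"x": 0, "y": 0, "z": 0, "rx": 0, "ry": 0, "rz": 0.12},
  ],
)

```text
time: 21.18
eef_pos: [0.5732, 0.0367, 0.1123]
ee_rot: [1.967, 2.449, 0.0]
force: [-3.1, -1.2, 6.3]
grip_width: 0.0386
```

```bash
python3 go.py .573 .0378 .111 19; python3 mz.py
```

```text
t 21.18 tcp [0.5732 0.0367 0.1123] jaw 12.5 zdir [ 0.  0. -1.] F [-3.14 -1.18  6.26] M [-0.206  0.697  0.314] w 0.0386 q [-0.56  0.51  0.5   1.94 -0.34  0.78  0.36]
shift [0.0029 0.     0.0034] turn [ 3.000e-04 -1.000e-04 -2.284e-01] dist 0.0017608486876588164
[0.314 0.236 0.256 0.204 0.213 0.266] 0.248 21.4333 0.038528065665542996 [-3.1 -0.3  7.1]
```

Torque climbs along the same curve as before, starting at once. I retighten to about 0.55–0.6, then ease the jaw back until the moment is nearly zero before opening, so the nut cannot snap back.

drive_tool(
  moves=[
    {"x": 0, "y": 0, "z": 0, "rx": 0, "ry": 0, "rz": 0.08},
    {"x": 0, "y": 0, "z": 0, "rx": 0, "ry": 0, "rz": 0.16},
    {"x": 0, "y": 0, "z": 0, "rx": 0, "ry": 0, "rz": 0.24},
    {"x": 0, "y": 0, "z": 0, "rx": 0, "ry": 0, "rz": 0.3},
    {"x": 0, "y": 0, "z": 0, "rx": 0, "ry": 0, "rz": 0.3},
  ],
)

```text
time: 21.9
eef_pos: [0.5729, 0.0365, 0.1123]
ee_rot: [-2.145, -2.295, 0.001]
force: [-3.9, -2.6, 7.5]
grip_width: 0.0385
```

```bash
python3 go.py .573 .0378 .111 19; python3 mz.py
```

```text
t 21.9 tcp [0.5729 0.0365 0.1123] jaw 3.9 zdir [-0.001 -0.    -1.   ] F [-3.93 -2.57  7.52] M [-0.363  0.86   0.455] w 0.0385 q [-0.58  0.52  0.54  1.94 -0.37  0.79  0.23]
shift [0.0033 0.0004 0.0032] turn [-1.200e-03  4.000e-04 -5.275e-01] dist 0.0018303165038299778
[0.455 0.439 0.372 0.41  0.434 0.37 ] 0.413 22.15 0.03843914380894073 [-5.1 -0.9  6.5]
```

drive_tool(
  moves=[
    {"x": 0, "y": 0, "z": 0, "rx": 0, "ry": 0, "rz": 0.08},
    {"x": 0, "y": 0, "z": 0, "rx": 0, "ry": 0, "rz": 0.16},
    {"x": 0, "y": 0, "z": 0, "rx": 0, "ry": 0, "rz": 0.22},
    {"x": 0, "y": 0, "z": 0, "rx": 0, "ry": 0, "rz": 0.26},
    {"x": 0, "y": 0, "z": 0, "rx": 0, "ry": 0, "rz": 0.26},
  ],
)

```text
time: 22.62
eef_pos: [0.5726, 0.0363, 0.1122]
ee_rot: [-2.288, -2.152, 0.002]
force: [-4.9, -2.8, 8.7]
grip_width: 0.0382
```

```bash
python3 go.py .573 .0378 .111 19; python3 mz.py; python3 - <<'E'
from blade import *
d=cam('side');a=d['frame'][...,::-1][130:230,260:360];cv2.imwrite('pics/side8z.png',cv2.resize(a,None,fx=6,fy=6,interpolation=cv2.INTER_CUBIC))
E
```

```text
t 22.62 tcp [0.5726 0.0363 0.1122] jaw -3.5 zdir [-0.001 -0.    -1.   ] F [-4.93 -2.82  8.69] M [-0.397  1.045  0.649] w 0.0382 q [-0.61  0.53  0.58  1.94 -0.4   0.79  0.13]
shift [0.0037 0.0007 0.0031] turn [-2.400e-03  6.000e-04 -7.858e-01] dist 0.001954723135161166
[0.649 0.613 0.595 0.616 0.578 0.642] 0.616 22.8667 0.038566493634466924 [-5.4 -2.4  8.2]
```

View pics/side8z.png

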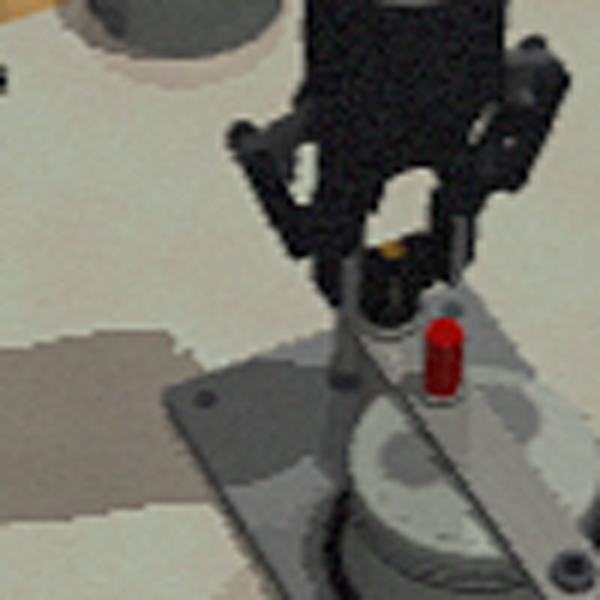

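At 0.62 N m. Now I ease back.

drive_tool(
  moves=[
    {"x": 0, "y": 0, "z": 0, "rx": 0, "ry": 0, "rz": -0.08},
    {"x": 0, "y": 0, "z": 0, "rx": 0, "ry": 0, "rz": -0.16},
    {"x": 0, "y": 0, "z": 0, "rx": 0, "ry": 0, "rz": -0.24},
    {"x": 0, "y": 0, "z": 0, "rx": 0, "ry": 0, "rz": -0.24},
  ],
)

```text
time: 23.3
eef_pos: [0.5729, 0.0365, 0.1123]
ee_rot: [-2.152, -2.288, 0.0]
force: [-4.0, -1.5, 7.6]
grip_width: 0.0388
```

```bash
python3 go.py .573 .0378 .111 19; python3 mz.py
```

```text
t 23.3 tcp [0.5729 0.0365 0.1123] jaw 3.5 zdir [-0.  0. -1.] F [-3.97 -1.48  7.59] M [-0.315  0.84   0.427] w 0.0388 q [-0.58  0.52  0.54  1.94 -0.37  0.79  0.23]
shift [0.0033 0.0005 0.0032] turn [-9.000e-04 -4.000e-04 -5.413e-01] dist 0.0018472754878956794
[0.427 0.513 0.592 0.503 0.494 0.517] 0.508 23.55 0.038738189362833755 [-4.8 -1.6  7.2]
```

drive_tool(
  moves=[
    {"x": 0, "y": 0, "z": 0, "rx": 0, "ry": 0, "rz": -0.08},
    {"x": 0, "y": 0, "z": 0, "rx": 0, "ry": 0, "rz": -0.16},
    {"x": 0, "y": 0, "z": 0, "rx": 0, "ry": 0, "rz": -0.24},
    {"x": 0, "y": 0, "z": 0, "rx": 0, "ry": 0, "rz": -0.24},
  ],
)

```text
time: 23.93
eef_pos: [0.5731, 0.0366, 0.1123]
ee_rot: [-2.012, -2.413, -0.0]
force: [-3.1, -1.1, 6.2]
grip_width: 0.0384
```

```bash
python3 go.py .573 .0378 .111 19; python3 mz.py
```

```text
t 23.93 tcp [0.5731 0.0366 0.1123] jaw 10.4 zdir [-0.  0. -1.] F [-3.13 -1.12  6.24] M [-0.147  0.735  0.23 ] w 0.0384 q [-0.56  0.51  0.51  1.94 -0.35  0.78  0.33]
shift [0.0029 0.0002 0.0033] turn [ 1.000e-04 -5.000e-04 -3.018e-01] dist 0.0017546617973422003
[0.23  0.373 0.369 0.416 0.377 0.416] 0.364 24.1833 0.038478063705149605 [-3.6 -1.5  6.7]
```

drive_tool(
  moves=[
    {"x": 0, "y": 0, "z": 0, "rx": 0, "ry": 0, "rz": -0.08},
    {"x": 0, "y": 0, "z": 0, "rx": 0, "ry": 0, "rz": -0.16},
    {"x": 0, "y": 0, "z": 0, "rx": 0, "ry": 0, "rz": -0.2},
    {"x": 0, "y": 0, "z": 0, "rx": 0, "ry": 0, "rz": -0.2},
  ],
)

```text
time: 24.57
eef_pos: [0.5733, 0.0368, 0.1124]
ee_rot: [1.89, 2.509, 0.001]
force: [-2.5, -0.7, 5.6]
grip_width: 0.0385
```

```bash
python3 go.py .573 .0378 .111 19; python3 mz.py;python3 mz.py
```

```text
t 24.57 tcp [0.5733 0.0368 0.1124] jaw 16.0 zdir [ 0.  0. -1.] F [-2.51 -0.67  5.62] M [-0.162  0.607  0.188] w 0.0385 q [-0.54  0.51  0.49  1.93 -0.33  0.78  0.41]
shift [ 0.0027 -0.0001  0.0034] turn [ 0.001  -0.0007 -0.1043] dist 0.0017338516483154473
[0.188 0.157 0.183 0.172 0.13  0.227] 0.176 24.8167 0.038568618157077746 [-4.  -1.3  6.2]
[0.229 0.189 0.162 0.198 0.16  0.252] 0.198 25.1167 0.03902281503267474 [-3.8 -1.9  6. ]
```

drive_tool(
  moves=[
    {"x": 0, "y": 0, "z": 0, "rx": 0, "ry": 0, "rz": -0.06},
    {"x": 0, "y": 0, "z": 0, "rx": 0, "ry": 0, "rz": -0.1},
    {"x": 0, "y": 0, "z": 0, "rx": 0, "ry": 0, "rz": -0.1},
  ],
)

```text
time: 25.42
eef_pos: [0.5734, 0.0369, 0.1124]
ee_rot: [1.827, 2.555, 0.001]
force: [-2.5, -0.3, 6.7]
grip_width: 0.0386
```

```bash
python3 go.py .573 .0378 .111 19; python3 mz.py
```

```text
t 25.42 tcp [0.5734 0.0369 0.1124] jaw 18.9 zdir [ 0.001  0.001 -1.   ] F [-2.48 -0.33  6.69] M [-0.059  0.509  0.101] w 0.0386 q [-0.53  0.5   0.47  1.93 -0.32  0.78  0.45]
shift [ 0.0025 -0.0003  0.0035] turn [ 0.0015 -0.0006 -0.0046] dist 0.0017142866731194733
[0.101 0.175 0.113 0.099 0.132 0.169] 0.131 25.6667 0.03881134535187623 [-3.  -0.3  6.2]
```

Only about 0.13 N m is left, so I open and lift away.

drive_tool(
  moves=[
    {"x": 0, "y": 0, "z": 0, "rx": 0, "ry": 0, "rz": 0},
    {"x": 0, "y": 0, "z": 0, "rx": 0, "ry": 0, "rz": 0},
    {"x": 0, "y": 0, "z": 0, "rx": 0, "ry": 0, "rz": 0},
    {"x": 0, "y": 0, "z": 0, "rx": 0, "ry": 0, "rz": 0},
    {"x": 0, "y": 0, "z": -0.04, "rx": 0, "ry": 0, "rz": 0},
    {"x": 0, "y": 0, "z": -0.1, "rx": 0, "ry": 0, "rz": 0},
    {"x": 0, "y": 0, "z": -0.17, "rx": 0, "ry": 0, "rz": 0},
    {"x": 0, "y": 0, "z": -0.25, "rx": 0, "ry": 0, "rz": 0},
    {"x": -0.1, "y": 0, "z": -0.28, "rx": 0, "ry": 0, "rz": 0},
    {"x": -0.2, "y": 0, "z": -0.28, "rx": 0, "ry": 0, "rz": 0},
    {"x": -0.3, "y": 0, "z": -0.28, "rx": 0, "ry": 0, "rz": 0},
    {"x": -0.4, "y": 0, "z": -0.28, "rx": 0, "ry": 0, "rz": 0},
  ],
  hand=0.65,
)

```text
time: 26.72
eef_pos: [0.6257, -0.1157, 0.224]
ee_rot: [1.826, 2.556, 0.002]
force: [1.5, 0.0, 0.7]
grip_width: 0.0557
```

drive_tool(
  moves=[
    {"x": -0.05, "y": 0, "z": 0, "rx": 0, "ry": 0, "rz": 0},
    {"x": -0.05, "y": 0, "z": 0, "rx": 0, "ry": 0, "rz": 0},
    {"x": -0.05, "y": 0, "z": 0, "rx": 0, "ry": 0, "rz": 0},
    {"x": -0.05, "y": 0, "z": 0, "rx": 0, "ry": 0, "rz": 0},
  ],
)

```text
time: 27.05
eef_pos: [0.6313, -0.1322, 0.223]
ee_rot: [-1.826, -2.555, -0.001]
force: [0.3, 0.4, 0.5]
grip_width: 0.0555
```

```bash
python3 go.py .573 .0378 .111 0;python3 - <<'E'
from blade import *
for i in range(3):
    d=cam('top');blade(d,zmin=.115)
save(d,'top9.png')
h=cv2.cvtColor(d['frame'],cv2.COLOR_RGB2HSV);m=cv2.inRange(h,(0,150,60),(6,255,255));m[:130]=0;m[280:]=0;m[:,:260]=0;m[:,410:]=0
v,u=np.nonzero(m);k=plane(d,u.mean(),v.mean(),.121);pv=np.array([.5694,-.1122]);print(k,np.degrees(np.arctan2(*(k[:2]-pv))))
E
```

```text
t 27.05 tcp [ 0.6313 -0.1322  0.223 ] jaw 18.9 zdir [-0.001  0.001 -1.   ] F [0.26 0.38 0.53] M [0.012 0.007 0.004] w 0.0555 q [-0.29  0.49  0.56  1.68 -0.29  1.06  0.69]
shift [ 4.491e-01 -2.000e-04  2.804e-01] turn [-0.0011 -0.0021  0.6595] dist 0.21177522945000074
n 119 c [0.5728 0.038 ] zmed 0.1229 0.1269 blade dir deg 19.8 ext [0.0143 0.0404]
n 116 c [0.5731 0.038 ] zmed 0.1233 0.1268 blade dir deg 20.1 ext [0.0143 0.0396]
n 117 c [0.5731 0.038 ] zmed 0.1232 0.1282 blade dir deg 20.1 ext [0.0143 0.0401]
[ 0.57181175 -0.0060048   0.121     ] 1.3009959604590322
```

View pics/top9.png

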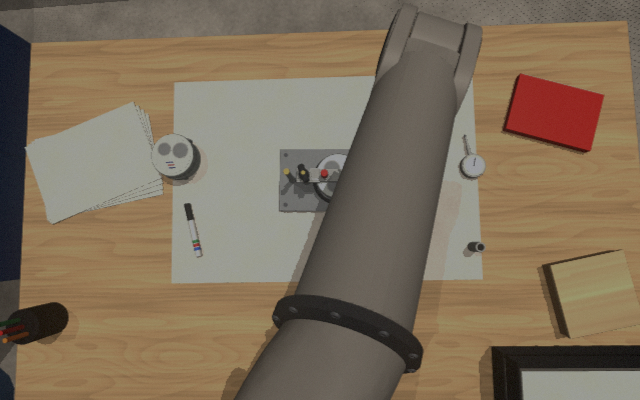

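```bash
python3 -c "
from plant import bot
print(bot.hand_in()); print(bot.read_state()['time'])"
```

```text
the job is handed in; nothing more can be done
None
the job is handed in; nothing more can be done
```

The keeper bar is home on the stud and the wing nut is run down finger-tight. I handed the job in; the clock read about 27 s at my last check.

- **Keeper bar:** I pushed it by the knob to the hard stop, which it met within 1 mm of where I predicted. The last picture puts the bar at 1.30° and the fixture at about 1.37°, so the slot is on the stud.
- **Wing nut:** I turned it clockwise in two arcs, first pinched across the blade and then over its ends. It tightened to about 0.55 N m on the first pass. I gripped it again to check the tightness, went to about 0.62 N m, and eased back to about 0.13 N m before opening.
- **Other things on the desk:** Neither force nor pictures showed contact with the post or the set piston, but I did not measure the set piston's position. Before the second grip, the spare piston, marker and wrist pin had moved less than about 0.5 pixel (about 1 mm). The dial gauge looks unmoved in the last picture, checked by eye only.

**Check that disagreed:** after both releases the blade stood still at about 20°, although the gripper had turned to 0° and then about -3°. That is more spring-back than the few degrees stated. I put it down to play at the blade ends plus friction-limited spring-back. Stopping at the same angle twice fits a nut that is still tight, but I could not measure the remaining force on the washer directly.

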